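# Draw wrapped sleeves from the gravity magazine into the carrying cradle

## Robot

A 6-joint arm with a two-finger parallel gripper is mounted at the origin on the work surface. World frame = base frame: x ahead of the robot, y to its left, z up, the work surface at z = 0. Lengths are in m, angles in rad, forces in N, time in s.
With the tool pointing down it reaches from about 0.325 to 0.925 m from the base axis. Payload 3.1 kg.
Tool frame: the origin (TCP) lies where the fingers leave the gripper's body, on its centre line; the fingertips stand 73 mm ahead of it and the grasp point (between the pads) lies 54 mm ahead of it; z points along the fingers, y is the line along which they close (so a half turn about z gives the same grasp; the last joint's range is limited). The gripper opens to 85 mm and grips with 20 to 120 N. Pads are 22 mm wide; open, the fingers measure 114 mm over their backs; the gripper's body (76 mm by 85 mm) begins 54 mm behind the grasp point. The pads swing forward as they close: fully open they stand 13 mm farther back than shut.
Start: joints at [1.103, 0.217, 1.613, -0, 1.311, -0.112], TCP at [0.218, 0.586, 0.304] pointing down, gripper open.
Joint ranges: [-2.75, 2.75], [-0.78, 2.1], [0.31, 2.55], [-1.13, 4.27], [0.13, 2.63], [-2.58, 2.58]. Speed limits (rad/s): [2.79, 2.79, 3.14, 3.14, 3.14, 3.14].

## Interface

Orientations are given as a 3x3 rotation matrix whose columns are the frame's x, y, z axes.
In Python, from plant import * gives the robot as it stands.
- The arm moves only by the tool carry_out, never from a script. Its argument "commands" is a list of rows, each a list of 3 entries, a list of its own where there are three numbers: the closure, from 0 (fully open) to 1 (shut), then the shift along the tool's x, y, z in m, then the turn about the tool's z in degrees. In form: [[gripper, [x, y, z], spin], ...]. A call has 1 to 12 rows; each row is the pose to reach, as a shift and turn from the pose commanded when the call began, along the tool's axes at that moment; what a row does not reach only later rows make up. A row lasts 1/10 s, in which the tool goes at most 50 mm and 8.59 degrees, less where a joint would pass 70% of its speed; a pose out of reach is approached as far as the arm can. A call with a gripper value outside its range is refused whole. The fingers move at their own pace and stop on an object; the grip force is fixed at half the most. Time passes only in rows, so rows that repeat a pose let the fingers close. It gives the time, the measured TCP pose, the force, the opening and the grip force at its end, in the units of the state.
- get_state(): the state, without advancing time (a new reading comes with each control period).
- snapshot(name): name is "side" or "top" or "wrist"; returns (picture, depth): 384x512x3 uint8, blue, green, red; 384x512 float32, m along the optical axis (not along the pixel's ray), 0 where there is no reading.
- get_calibration(name): a dict with "fx", "fy", "cx", "cy" (pixels), "k1" (the pictures are not rectified: a ray, as slopes to the right and down, at radius r is drawn at 1 + k1 r^2 times it, then the intrinsics apply), "R" (3x3) and "t" (3): a world point X has camera coordinates R X + t; the wrist camera has in their place "hand_eye" (4x4, takes a point from camera to tool coordinates, whose origin is the TCP and whose axes are the flange's). Camera axes: x right, y down, z forward; pixel columns grow to the right and rows downward; lengths in m; the calibration is good to about 2 mm. A picture is of the moment at which its call begins: read the wrist's pose just before it. get_calibration takes no time and is no camera call.
- close_job(): hands the job in; it is judged then, once.
Trained networks look in the newest picture that a camera, given by its name, has taken for a name from the list of things; names that differ only in an ending like _2 or _b are one class to them, and where a whole thing is asked for, a point or a joint stands for the part that bears it (a point fixed in the world has none). Each returns a list of dicts, best first, with "confidence" (0 to 1); they miss things now and then, are a little off and sometimes report something else, mostly with a low value. They report only what shows in the picture. A call takes as long as a camera call. They do not tell look-alikes from the thing itself.
- trace(thing, camera): "pixels" (384x512 bool, what is visible of it) and "extent" ([left, top, right, bottom] in pixels, round what is visible of it).
The state is a dict: "time_s": time; "q": joint angles; "joint_velocities": joint speeds; "joint_torque": joint torques, N m; "position": TCP position; "tool_rot": TCP orientation; "ft_force": force on the tool from outside, world axes, zero at the start; "moment": the same for the moment, N m; "width": finger opening in m; "grip_force": force on a finger pad.
Only numpy, scipy, OpenCV 4.12 (cv2) and the standard library are available. Lean on these libraries where they do the work, as an engineer would, in place of code of your own. Each camera call takes 0.05 s, during which the arm holds its last target. There are 200 camera calls.

## Task

Empty the magazine into the cradle: for each wrapped sleeve in it, pull the red sprung knob straight up to its stop so that one sleeve rolls down to the pick-up bay, let the knob go back down, then lay that sleeve level and centred in a free V saddle of the cradle, one to a saddle. The sleeves are thin under their paper: grip them gently, with no more than about 40 N. When every sleeve is in the cradle, and not before, swing the orange refill flag fully over to the uphill side; leave the other things on the bench where they are.

Things in the scene. Friction and masses are not known exactly. Their poses are not given: they have to be found in the camera images.
- magazine: Fixed green gravity-feed magazine. Origin: on the bench under the low end of its lane. Its y axis points up the lane (10 degrees slope, floor 55 mm above the bench at the low end), x across. Lane 98 mm wide inside; walls 36 mm tall in the pick-up bay (y below 0.10), 48 mm beyond. From y = 0.13 up, guard bars over the lane keep hands off the stored sleeves; nothing there is above 0.21 m.
- pickup (a point): Axis centre of a sleeve that was let through and rests against the two end stops of the pick-up bay (87 mm above the bench); its axis lies along the magazine's x. The end stops are 32 mm tall above the floor, with a 56 mm wide gap between them for a finger.
- stop (a joint): Sprung stop slide, m: 0 = home (down), 0.045 = straight up at its stop. Spring and weight pull it back (5 N at home, 8 N at the stop). While up, its yellow gate lets the first sleeve roll into the bay in under 1 s and a blade through the floor holds the rest back; once down, the next sleeve moves up to the gate. One pull to the stop and back lets through exactly one sleeve.
- knob (a point): Centre of the red knob on top of the stop slide: an upright cylinder 30 mm across, 42 mm tall, on a 16 mm stem above the yellow gate plate (70 mm wide, 6 mm thick). Moves with the slide. At home it is about 0.194 m above the bench.
- flag (a joint): Orange-tipped refill flag lever on a grey block beside the magazine, on the robot's side, rad: near 0 (up to 0.2) = leaning downhill, to the magazine's -y; 1.0 = fully over, uphill to +y. Hinge axis is 22 mm above the bench along the magazine's x axis, arm 80 mm; stays where it is left (0.06 N m).
- flag_tip (a point): Centre of the orange ball, 26 mm across, at the end of the flag lever; its hinge is at x = -0.125, y = 0.150, z = 0.022 in the magazine's frame. At 0 the lever leans 0.5 rad from upright to -y, at 1.0 it leans 0.5 rad to +y.
- cradle: Loose plywood carrying cradle, 250 x 290 x 14 mm, 3 kg, with six narrow wooden posts (26 mm wide along the cradle's x) that carry blue V-shaped saddles, in two columns of three (120 mm apart in x, 100 mm in y). Each V opens upward and runs along the cradle's x. Origin: centre of its underside. V bottom 34 mm and V edges (24 mm either side) 58 mm above the bench.
- saddle0 (a point): Where the centre of a sleeve lies when it is seated in this saddle (x -60, y +100 mm in the cradle's frame, 74 mm above the bench), its axis along the cradle's x.
- saddle1 (a point): Where the centre of a sleeve lies when it is seated in this saddle (x -60, y 0 mm in the cradle's frame, 74 mm above the bench), its axis along the cradle's x.
- saddle2 (a point): Where the centre of a sleeve lies when it is seated in this saddle (x -60, y -100 mm in the cradle's frame, 74 mm above the bench), its axis along the cradle's x.
- saddle3 (a point): Where the centre of a sleeve lies when it is seated in this saddle (x +60, y +100 mm in the cradle's frame, 74 mm above the bench), its axis along the cradle's x.
- saddle4 (a point): Where the centre of a sleeve lies when it is seated in this saddle (x +60, y 0 mm in the cradle's frame, 74 mm above the bench), its axis along the cradle's x.
- saddle5 (a point): Where the centre of a sleeve lies when it is seated in this saddle (x +60, y -100 mm in the cradle's frame, 74 mm above the bench), its axis along the cradle's x.
- roll0: Sleeve wrapped in brown paper: a cylinder 56 mm across and 90 mm long, about 0.35 kg, origin at its centre, axis along its x. Absent in some starts. Starts lying in the magazine's lane, behind the gate. Spoilt by a grip of over 40 N (each finger).
- roll1: Sleeve wrapped in brown paper: a cylinder 56 mm across and 90 mm long, about 0.35 kg, origin at its centre, axis along its x. Absent in some starts. Starts lying in the magazine's lane, behind the gate. Spoilt by a grip of over 40 N (each finger).
- roll2: Sleeve wrapped in brown paper: a cylinder 56 mm across and 90 mm long, about 0.35 kg, origin at its centre, axis along its x. Absent in some starts. Starts lying in the magazine's lane, behind the gate. Spoilt by a grip of over 40 N (each finger).
- roll3: Sleeve wrapped in brown paper: a cylinder 56 mm across and 90 mm long, about 0.35 kg, origin at its centre, axis along its x. Absent in some starts. Starts lying in the magazine's lane, behind the gate. Spoilt by a grip of over 40 N (each finger).
- roll4: Sleeve wrapped in brown paper: a cylinder 56 mm across and 90 mm long, about 0.35 kg, origin at its centre, axis along its x. Absent in some starts. Starts already seated in saddle2 of the cradle, where it stays. Spoilt by a grip of over 40 N (each finger).
- roll5: Sleeve wrapped in brown paper: a cylinder 56 mm across and 90 mm long, about 0.35 kg, origin at its centre, axis along its x. Absent in some starts. Starts already seated in saddle3 of the cradle, where it stays. Spoilt by a grip of over 40 N (each finger).
- jar: Bystander: grease jar, 64 mm across, 90 mm tall. Origin: centre of its underside. Not part of the job.
- tape: Bystander: roll of clear tape lying flat, 90 mm across, 45 mm tall. Origin: centre of its underside. Not part of the job.
- spanner: Bystander: steel spanner lying flat, 180 mm long along its x. Not part of the job.
- oilcan: Bystander: red can with blue band, 60 mm across, 130 mm tall. Origin: centre of its underside. Not part of the job.
- fitting: Bystander: brass hexagon pipe fitting standing upright, 46 mm across, 70 mm tall. Origin: centre of its underside. Not part of the job.
There are look-alikes about, which are no part of the job. Leave any pink or purple look-alike of the roll0 alone.

How it is judged:
By the outcome, as a careful person would: the job done as asked, in the order asked, and still so for the second after the job is handed in, with the robot touching nothing.
Of roll3, roll4, roll5 only 1 to 2 are there at a start; the rules pass over those that are not, and their reading is None.
At some moment in a run one of cradle may be knocked a few centimetres aside while the robot is not near it.
Once in a run the grip may slacken for a moment while it holds something.
It also fails if it takes over 210 s, if anything falls off the work surface, if the arm or the gripper's body presses on something with over 40 N, if the wrist force passes 120 N, or if a joint passes its speed limit or range.

## Working session

There is one attempt and no reset: what is moved stays moved. The work goes in short steps, Python scripts to look and compute and a tool call to move; the robot and the scene stay as the last step left them, time stands still between calls to the robot, and variables do not carry over. Pictures are saved under pics/ and viewed, at most 14 in all, crops included, and the job is handed in when it is done.

Besides the shell and the picture viewer there is one more tool, called after "Request:" by a JSON object that holds its "method" and its "body". carry_out: Moves the arm, as the interface text tells. Its arguments: {"type":"object","properties":{"commands":{"type":"array"}},"required":["commands"]}

```bash
ls; mkdir -p pics
cat > h.py <<'E'
from plant import *
import numpy as np, cv2
def cam(name):
    c=get_calibration(name)
    if 'hand_eye' in c:
        s=get_state(); T=np.eye(4); T[:3,:3]=s['tool_rot']; T[:3,3]=s['position']
        M=T@np.array(c['hand_eye'])
    else:
        M=np.eye(4); R=np.array(c['R']); M[:3,:3]=R.T; M[:3,3]=-R.T@np.array(c['t'])
    return c,M
def cloud(name):
    c,M=cam(name); im,d=snapshot(name)
    v,u=np.mgrid[:384,:512]
    K=np.array([[c['fx'],0,c['cx']],[0,c['fy'],c['cy']],[0,0,1.]])
    p=cv2.undistortPoints(np.stack([u,v],-1).reshape(-1,1,2).astype(float),K,np.array([c['k1'],0,0,0,0])).reshape(384,512,2)
    P=np.dstack([p*d[...,None],d]); W=P@M[:3,:3].T+M[:3,3]
    W[d==0]=np.nan
    return im,d,W
E
python3 - <<'E'
from h import *
for n in ['side','top']:
    im,d,W=cloud(n); cv2.imwrite(f'pics/{n}0.png',im); np.save(f'{n}0.npy',W)
    for t in ['magazine','cradle','knob','flag_tip','roll0','jar','oilcan','fitting','tape','spanner']:
        for r in trace(t,n)[:6]:
            m=r['pixels']; print(n,t,round(r['confidence'],2),r['extent'],np.round(np.nanmedian(W[m],0),3))
s=get_state();print(s['time_s'],s['position'],s['tool_rot'],s['width'])
E
```

```text
pics
side magazine 0.7 [171.3, 118.7, 290.6, 228.0] [0.522 0.172 0.089]
side cradle 0.97 [239.3, 246.7, 398.8, 376.4] [ 0.505 -0.243  0.015]
side cradle 0.39 [120.1, 154.3, 143.2, 192.1] [0.294 0.411 0.082]
side knob 0.83 [233.1, 142.4, 256.6, 183.7] [0.557 0.169 0.147]
side flag_tip 0.49 [390.1, 249.3, 405.2, 275.0] [ 0.749 -0.254  0.036]
side roll0 0.83 [210.0, 151.5, 237.0, 171.2] [0.519 0.242 0.141]
side roll0 0.75 [144.6, 188.3, 172.0, 215.2] [0.329 0.284 0.046]
side roll0 0.64 [184.5, 130.4, 215.7, 152.4] [0.504 0.348 0.163]
side roll0 0.6 [146.7, 217.3, 185.2, 253.0] [0.3   0.14  0.046]
side roll0 0.58 [291.0, 227.4, 332.2, 260.0] [ 0.569 -0.127  0.093]
side roll0 0.5 [195.7, 141.7, 225.9, 161.8] [0.515 0.293 0.15 ]
side jar 0.68 [413.3, 269.8, 447.1, 310.3] [ 0.719 -0.363  0.066]
side oilcan 0.66 [118.8, 150.8, 141.9, 195.7] [0.294 0.412 0.079]
side fitting 0.54 [386.6, 248.8, 407.2, 274.8] [ 0.749 -0.254  0.035]
side tape 0.73 [338.9, 218.3, 375.8, 251.7] [ 0.734 -0.119  0.032]
side tape 0.65 [240.0, 246.4, 396.2, 376.1] [ 0.505 -0.244  0.015]
side spanner 0.6 [188.3, 237.8,
[... 528 characters left out ...]
 204.7] [0.54  0.254 0.143]
top roll0 0.54 [199.1, 171.2, 220.4, 203.0] [0.546 0.208 0.133]
top jar 0.59 [359.0, 127.9, 382.1, 153.1] [ 0.732 -0.346  0.085]
top jar 0.48 [334.4, 130.5, 344.7, 139.5] [ 0.753 -0.237  0.04 ]
top oilcan 0.94 [121.4, 249.9, 152.5, 275.7] [0.301 0.422 0.126]
top fitting 0.39 [331.5, 130.7, 346.0, 140.9] [ 0.753 -0.239  0.038]
top tape 0.66 [289.9, 124.9, 317.4, 154.1] [ 0.74  -0.116  0.042]
top spanner 0.78 [244.8, 217.4, 274.6, 262.5] [0.387 0.028 0.006]
1.1 [0.2176861  0.58586494 0.30389296] [[-9.37371610e-01  3.48330967e-01 -5.19941156e-05]
 [ 3.48330969e-01  9.37371610e-01 -2.15612024e-05]
 [ 4.12273733e-05 -3.83220196e-05 -9.99999998e-01]] 0.08547700659038991
```

Run:
```python
import cv2,numpy as np
a=cv2.imread('pics/top0.png')[110:290,110:400]; b=cv2.imread('pics/side0.png')
cv2.imwrite('pics/a.png',cv2.resize(a,None,fx=2.7,fy=2.7,interpolation=cv2.INTER_CUBIC))
cv2.imwrite('pics/b.png',cv2.resize(b[110:384,110:460],None,fx=2.18,fy=2.18,interpolation=cv2.INTER_CUBIC))
```

```text
(no output)
```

View pics/a.png

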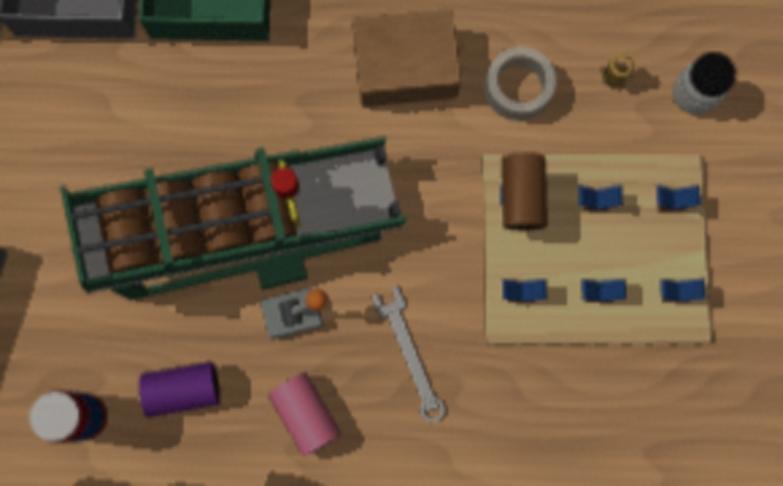

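View pics/b.png

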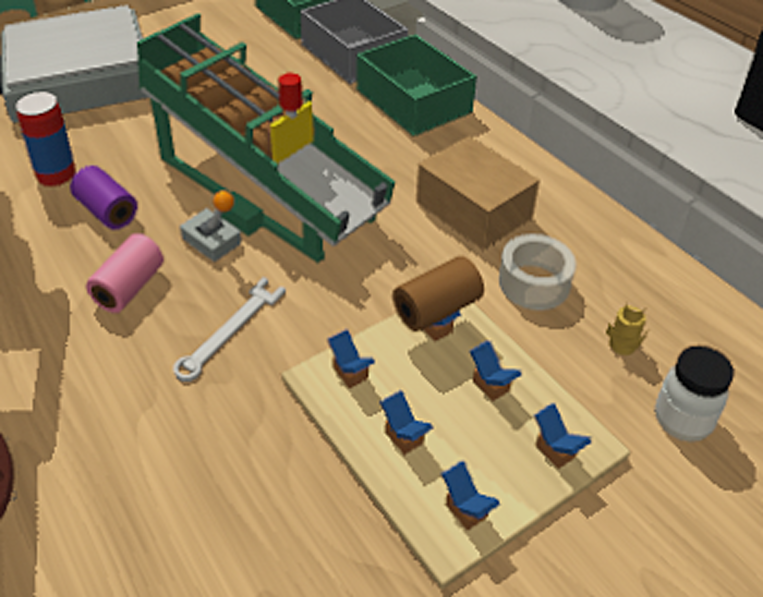

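The top view shows the magazine, with its red knob at crop pixel (285,180), four brown sleeves behind the gate at about x=125, 178, 220 and 265, and the orange flag ball at (317,300). The cradle has one brown roll at (525,190). The purple (180,390) and pink (303,413) cylinders are look-alikes to leave alone. The side view agrees.

Next I'll fit the poses.

```bash
cat >> h.py <<'E'
def rect(P):
    (c,wh,a)=cv2.minAreaRect(P[:,:2].astype(np.float32)); return np.round(c,4),np.round(wh,4),round(a,2)
def cradle(im,W,verbose=1):
    hsv=cv2.cvtColor(im,cv2.COLOR_BGR2HSV)
    ok=(W[...,0]>.3)&(W[...,0]<.75)&(W[...,1]<0.0)&(W[...,1]>-.5)
    blue=(hsv[...,0]>100)&(hsv[...,0]<125)&(hsv[...,1]>130)&ok
    n,l,st,ce=cv2.connectedComponentsWithStats(blue.astype(np.uint8))
    out=[]
    for i in range(1,n):
        if st[i,4]>12:
            p=W[l==i]; out.append([*p.mean(0),st[i,4]])
    return np.round(out,4)
E
python3 - <<'E'
from h import *
import os
for n in ['top','side']:
    W=np.load(f'{n}0.npy'); im=cv2.imread(f'pics/{n}0.png'); hsv=cv2.cvtColor(im,cv2.COLOR_BGR2HSV)
    print(n); print(cradle(im,W))
    X,Y,Z=W[...,0],W[...,1],W[...,2]
    pl=(Z>.008)&(Z<.022)&(X>.33)&(X<.68)&(Y<-.02)&(Y>-.42); print('plate',rect(W[pl]))
    H,S,V=cv2.split(hsv)
    g=(H>50)&(H<90)&(S>90)&(X>.4)&(X<.68)&(Y>0)&(Y<.5)&(Z>.05)&(Z<.23)
    print('green',rect(W[g]), Z[g].max())
    red=((H<6)|(H>174))&(S>170)&(X>.5)&(X<.62)&(Y>.1)&(Y<.24); p=W[red]; print('knob',red.sum(),np.nanmean(p,0),np.nanmin(p,0),np.nanmax(p,0), 'top',p[p[:,2]>.21].mean(0))
    o=(H>6)&(H<16)&(S>200)&(V>150)&(X>.35)&(X<.5)&(Y>.05)&(Y<.25)&(Z>.05);p=W[o];print('ball',o.sum(),p.mean(0),p.min(0),p.max(0))
    y=(H>22)&(H<35)&(S>170)&(X>.45)&(X<.65)&(Y>.1)&(Y<.25);p=W[y];print('gate',y.sum(),p.mean(0),p.min(0),p.max(0),rect(p))
    br=(H<16)&(S>100)&(X>.5)&(X<.66)&(Y<-.05)&(Y>-.16)&(Z>.08);print('roll5',W[br].mean(0),rect(W[br]))
E
```

```text
top
[[ 5.846e-01 -2.149e-01  4.660e-02  8.800e+01]
 [ 5.862e-01 -3.154e-01  4.640e-02  8.700e+01]
 [ 4.635e-01 -1.170e-01  4.640e-02  8.700e+01]
 [ 4.651e-01 -2.171e-01  4.600e-02  8.600e+01]
 [ 4.666e-01 -3.182e-01  4.620e-02  8.400e+01]]
plate (array([ 0.5277, -0.2143]), array([0.3819, 0.2681]), 87.08)
green (array([0.5458, 0.2341]), array([0.1095, 0.3747]), 14.81) 0.20317173428835988
knob 81 [0.56109046 0.17385763 0.2120133 ] [0.54968213 0.16091713 0.1851536 ] [0.57708454 0.18561207 0.22118688] top [0.56310259 0.17424476 0.21519654]<stdin>:12: RuntimeWarning: Mean of empty slice.
  ret = um.true_divide(
Traceback (most recent call last):
ValueError: zero-size array to reduction operation minimum which has no identity
```

Request:
{"method": "carry_out", "body": {"commands": [[0,[0,0,-0.05],0],[0,[0,0,-0.1],0],[0,[-0.04,-0.03,-0.12],-8],[0,[-0.08,-0.06,-0.12],-16],[0,[-0.12,-0.09,-0.12],-24],[0,[-0.16,-0.12,-0.12],-30],[0,[-0.2,-0.15,-0.12],-30],[0,[-0.24,-0.18,-0.12],-30],[0,[-0.29,-0.22,-0.12],-30],[0,[-0.34,-0.255,-0.12],-30],[0,[-0.39,-0.293,-0.12],-30],[0,[-0.43,-0.325,-0.12],-30]]}}

```text
time_s: 2.3
position: [0.4853, 0.1666, 0.4243]
tool_rot: [[-0.986, -0.167, 0.001], [-0.167, 0.986, 0.0], [-0.001, 0.0, -1.0]]
ft_force: [1.7, 0.6, -0.3]
width: 0.0854
grip_force: 0.0
```

Run:
```python
from h import *
im,d,W=cloud('wrist'); cv2.imwrite('pics/w1.png',im); np.save('w1.npy',W)
s=get_state();print(s['time_s'],s['position'],s['tool_rot'].round(3),s['q'].round(2),s['ft_force'],s['grip_force'])
print(np.round(get_calibration('wrist')['hand_eye'],3))
```

```text
2.35 [0.48888122 0.16029988 0.42393807] [[-0.987 -0.16   0.004]
 [-0.16   0.987 -0.007]
 [-0.003 -0.008 -1.   ]] [ 0.18 -0.1   1.72 -0.01  1.51 -1.55] [ 2.03661513 -4.02393876  0.84018765] 0.0
[[-0.001 -0.959 -0.283  0.071]
 [ 1.    -0.001 -0.    -0.   ]
 [-0.    -0.283  0.959 -0.07 ]
 [ 0.     0.     0.     1.   ]]
```

View pics/w1.png

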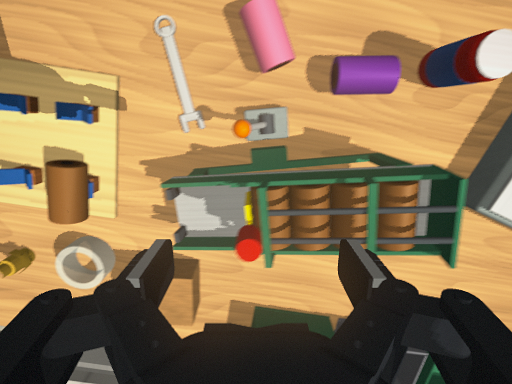

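The wrist view shows the red knob at (249,245), the yellow gate edge at (248,213), the four brown sleeves behind the gate at x≈278, 310, 350 and 400, and the flag ball at (242,128). The purple (365,75) and pink (267,35) rolls lie outside the magazine. Now I'll measure.

```bash
cat > mag.py <<'E'
from h import *
def mag(im,W):
    H,S,V=cv2.split(cv2.cvtColor(im,cv2.COLOR_BGR2HSV)); X,Y,Z=np.nan_to_num(W).transpose(2,0,1)
    r=(X>.4)&(X<.68)&(Y>0.0)&(Y<.45)
    g=(H>50)&(H<90)&(S>80)&r&(Z>.083)&(Z<.225)
    k=((H<6)|(H>174))&(S>170)&r&(Z>.2)&(Y<.25); p=W[k]; 
    print('green',rect(W[g])); p=p[p[:,2]>.20]; print('knob',len(p),p.mean(0).round(4),'rect',rect(p))
    o=(H>6)&(H<18)&(S>190)&(V>120)&(X>.35)&(X<.5)&(Y>.0)&(Y<.25)&(Z>.05);p=W[o];print('ball',o.sum(),p.mean(0).round(4),rect(p),p[:,2].max())
    y=(H>20)&(H<36)&(S>150)&r&(Z>.1)&(Y<.25);p=W[y];print('gate',y.sum(),p.mean(0).round(4),rect(p) if len(p) else '',p[:,2].max())
    # wall directions: fit lines to the two long walls
    a=np.radians(9.5); c=W[g]; 
    for it in range(4):
        R=np.array([[np.cos(a),np.sin(a)],[-np.sin(a),np.cos(a)]]); q=c[:,:2]@R.T
        lo,hi=np.percentile(q[:,0],[3,97]); sl=[]
        for w in (lo,hi):
            s=abs(q[:,0]-w)<.008; f=np.polyfit(q[s,1],q[s,0],1); sl.append(f[0])
        a-=np.mean(sl)
    print('yaw',np.degrees(a),sl,'x walls',q[:,0].min(),q[:,0].max(),lo,hi,'y',q[:,1].min(),q[:,1].max())
    return a
if __name__=='__main__':
    im,d,W=cloud('wrist'); np.save('w2.npy',W); cv2.imwrite('pics/w2.png',im); mag(im,W)
    print(cradle(im,W)); print(get_state()['position'])
E
python3 mag.py
python3 - <<'E'
from mag import *
mag(cv2.imread('pics/top0.png'),np.load('top0.npy'))
E
```

```text
green (array([0.5454, 0.2338]), array([0.1133, 0.3848]), 14.62)
knob 562 [0.5598 0.1734 0.2138] rect (array([0.5613, 0.1734]), array([0.0282, 0.0278]), 45.25)
ball 185 [0.4416 0.1409 0.101 ] (array([0.442 , 0.1415]), array([0.0231, 0.0232]), 54.54) 0.10633230831611218
gate 176 [0.5396 0.1682 0.1454] (array([0.5497, 0.1704]), array([0.0495, 0.0062]), 14.99) 0.16299128896867576
yaw 14.994914776441986 [np.float64(0.0004880050667148083), np.float64(-0.0011254452518638452)] x walls 0.5315774396009322 0.6450558628109524 0.5337468372054097 0.6420997914296568 y -0.10775672106216323 0.2776352017166279
[[ 4.642e-01 -2.206e-01  4.700e-02  5.700e+02]
 [ 4.625e-01 -1.197e-01  4.760e-02  5.750e+02]
 [ 5.833e-01 -2.194e-01  4.690e-02  4.930e+02]
 [ 5.820e-01 -8.850e-02  5.600e-02  6.000e+01]]
[0.4870866  0.16356155 0.4238517 ]
green (array([0.5459, 0.2333]), array([0.1098, 0.3762]), 14.7)
knob 73 [0.5621 0.1739 0.2142] rect (array([0.5637, 0.1732]), array([0.0273, 0.0243]), 1.76)
ball 22 [0.4427 0.1419 0.1019] (array([0.4426, 0.1412]), array([0.0125, 0.0159]), 88.61) 0.10760342360557984
gate 33 [0.5511 0.1722 0.1461] (array([0.5672, 0.1771]), array([0.0764, 0.0094]), 14.81) 0.1652137366248887
yaw 14.75281881909277 [np.float64(-0.0005127480726836761), np.float64(0.0005126522502716386)] x walls 0.5325424767237698 0.6423902477815279 0.535093131325269 0.6411791640054062 y -0.10146640172461208 0.27470127621472706
```

```bash
cat > go.py <<'E'
import sys; from plant import *; import numpy as np
# goal: x y z(TCP) angle of tool y in world, deg
g=list(map(float,sys.argv[1:5])); s=get_state(); R=np.array(s['tool_rot'])
d=R.T@(np.array(g[:3])-s['position']); a=np.degrees(np.arctan2(R[1,1],R[0,1]))
sp=(a-g[3]+180)%360-180
print('shift',d.round(4),'spin',round(sp,1),'pos',np.round(s['position'],4),'ang',round(a,2),'t',s['time_s'],'q',np.round(s['q'],2))
E
python3 go.py .561 .1735 .34 14.9
```

```text
shift [-0.0745 -0.0017  0.0839] spin 84.3 pos [0.4871 0.1636 0.4239] ang 99.16 t 2.4 q [ 0.19 -0.1   1.72 -0.    1.52 -1.54]
```

Request:
{"method": "carry_out", "body": {"commands": [[0,[-0.03,0,0.03],8.5],[0,[-0.06,0,0.06],17],[0,[-0.0745,-0.0017,0.0839],25.5],[0,[-0.0745,-0.0017,0.0839],34],[0,[-0.0745,-0.0017,0.0839],42.5],[0,[-0.0745,-0.0017,0.0839],51],[0,[-0.0745,-0.0017,0.0839],59.5],[0,[-0.0745,-0.0017,0.0839],68],[0,[-0.0745,-0.0017,0.0839],76.5],[0,[-0.0745,-0.0017,0.0839],84.3],[0,[-0.0745,-0.0017,0.0839],84.3],[0,[-0.0745,-0.0017,0.0839],84.3]]}}

```text
time_s: 3.6
position: [0.558, 0.1798, 0.34]
tool_rot: [[-0.267, 0.964, -0.0], [0.964, 0.267, 0.0], [0.0, -0.0, -1.0]]
ft_force: [-0.7, -0.2, -0.4]
width: 0.0849
grip_force: 0.0
```

```bash
python3 go.py .561 .1735 .252 14.9
python3 - <<'E'
from mag import *
im,d,W=cloud('wrist'); cv2.imwrite('pics/w3.png',im)
H,S,V=cv2.split(cv2.cvtColor(im,cv2.COLOR_BGR2HSV))
k=((H<6)|(H>174))&(S>170)&(W[...,2]>.2)
p=W[k];p=p[p[:,2]>.205]; print(len(p),p.mean(0),rect(p) if len(p) else '')
E
```

```text
shift [-0.0069  0.0012  0.088 ] spin 0.6 pos [0.558  0.1798 0.34  ] ang 15.51 t 3.6 q [ 0.19  0.11  1.67  0.    1.36 -0.08]
1178 [0.56216322 0.17567079 0.21453487] (array([0.5622, 0.1744]), array([0.0286, 0.0282]), 62.01)
```

View pics/w3.png

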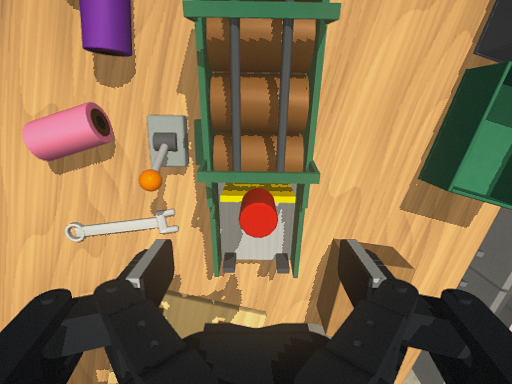

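The close view shows the red cylinder at (258,213) on the yellow gate (258,193), so this is the knob. I'll descend and close in stages, which also shows how force depends on closure.

Request:
{"method": "carry_out", "body": {"commands": [[0,[-0.0065,0.002,0.03],0.6],[0,[-0.0065,0.002,0.06],0.6],[0,[-0.0065,0.002,0.086],0.6],[0,[-0.0065,0.002,0.086],0.6],[0.4,[-0.0065,0.002,0.086],0.6],[0.55,[-0.0065,0.002,0.086],0.6],[0.55,[-0.0065,0.002,0.086],0.6],[0.6,[-0.0065,0.002,0.086],0.6],[0.6,[-0.0065,0.002,0.086],0.6],[0.6,[-0.0065,0.002,0.086],0.6]]}}

```text
time_s: 4.65
position: [0.5621, 0.1735, 0.2545]
tool_rot: [[-0.254, 0.967, 0.001], [0.967, 0.254, 0.0], [-0.0, 0.001, -1.0]]
ft_force: [0.3, -0.5, -0.4]
width: 0.0343
grip_force: 0.0
```

Request:
{"method": "carry_out", "body": {"commands": [[0.66,[0,0,0],0],[0.66,[0,0,0],0],[0.66,[0,0,0],0]]}}

```text
time_s: 4.95
position: [0.5618, 0.1734, 0.2544]
tool_rot: [[-0.254, 0.967, -0.001], [0.967, 0.254, -0.0], [-0.0, -0.001, -1.0]]
ft_force: [-2.8, -1.5, 3.8]
width: 0.0297
grip_force: 19.6
```

Request:
{"method": "carry_out", "body": {"commands": [[0.68,[0,0,0],0],[0.68,[0,0,0],0],[0.68,[0,0,0],0]]}}

```text
time_s: 5.25
position: [0.5618, 0.1734, 0.2545]
tool_rot: [[-0.254, 0.967, -0.001], [0.967, 0.254, -0.0], [-0.0, -0.001, -1.0]]
ft_force: [-3.4, -0.9, 5.8]
width: 0.0286
grip_force: 58.7
```

Request:
{"method": "carry_out", "body": {"commands": [[0.72,[0,0,0],0],[0.72,[0,0,0],0],[0.72,[0,0,0],0]]}}

```text
time_s: 5.55
position: [0.5618, 0.1735, 0.2546]
tool_rot: [[-0.254, 0.967, -0.001], [0.967, 0.254, -0.0], [-0.0, -0.001, -1.0]]
ft_force: [-3.1, -1.5, 5.7]
width: 0.0288
grip_force: 58.7
```

Request:
{"method": "carry_out", "body": {"commands": [[0.72,[0,0,-0.01],0],[0.72,[0,0,-0.02],0],[0.72,[0,0,-0.03],0],[0.72,[0,0,-0.038],0],[0.72,[0,0,-0.044],0],[0.72,[0,0,-0.046],0],[0.72,[0,0,-0.047],0],[0.72,[0,0,-0.047],0],[0.72,[0,0,-0.047],0],[0.72,[0,0,-0.047],0]]}}

```text
time_s: 6.55
position: [0.5617, 0.1734, 0.2998]
tool_rot: [[-0.254, 0.967, -0.001], [0.967, 0.254, -0.0], [0.0, -0.001, -1.0]]
ft_force: [4.3, 1.0, -17.5]
width: 0.0288
grip_force: 60.2
```

Request:
{"method": "carry_out", "body": {"commands": [[0.72,[0,0,0],0],[0.72,[0,0,0],0],[0.72,[0,0,0],0],[0.72,[0,0,0],0],[0.72,[0,0,0.012],0],[0.72,[0,0,0.024],0],[0.72,[0,0,0.036],0],[0.72,[0,0,0.045],0],[0.72,[0,0,0.046],0],[0.4,[0,0,0.046],0],[0.2,[0,0,0.046],0],[0.2,[0,0,0.046],0]]}}

```text
time_s: 7.75
position: [0.5633, 0.1737, 0.257]
tool_rot: [[-0.254, 0.967, 0.004], [0.967, 0.254, 0.001], [-0.0, 0.004, -1.0]]
ft_force: [0.1, 0.8, 0.2]
width: 0.0686
grip_force: 0.0
```

Request:
{"method": "carry_out", "body": {"commands": [[0.2,[0,0,-0.04],0],[0.2,[0,0,-0.08],0],[0.2,[0,0,-0.1],0],[0.2,[-0.02,0,-0.1],-8],[0.2,[-0.02,0,-0.1],-16],[0.2,[-0.02,0,-0.1],-24],[0.2,[-0.02,0,-0.1],-24]]}}

```text
time_s: 8.45
position: [0.5676, 0.154, 0.3562]
tool_rot: [[-0.625, 0.781, 0.002], [0.781, 0.625, 0.0], [-0.001, 0.002, -1.0]]
ft_force: [-0.2, 0.6, -0.2]
width: 0.0685
grip_force: 0.0
```

```bash
python3 go.py .55 .1 .34 104.9
python3 - <<'E'
from mag import *
for n in ['wrist','side','top']:
    im,d,W=cloud(n); cv2.imwrite(f'pics/{n}4.png',im); np.save(f'{n}4.npy',W)
    H,S,V=cv2.split(cv2.cvtColor(im,cv2.COLOR_BGR2HSV))
    X,Y,Z=np.nan_to_num(W).transpose(2,0,1); a=np.radians(14.9)
    xm=np.cos(a)*X+np.sin(a)*Y-.5877; ym=-np.sin(a)*X+np.cos(a)*Y+.091
    b=(H<17)&(H>3)&(S>90)&(abs(xm)<.047)&(ym>-.02)&(ym<.095)&(Z>.08)
    p=np.c_[xm[b],ym[b],Z[b]]; print(n,len(p),p.mean(0),np.percentile(p,2,0),np.percentile(p,98,0))
    t=p[p[:,2]>p[:,2].max()-.004];print(t.mean(0))
im=cv2.imread('pics/wrist4.png')
E
```

```text
shift [-0.0312 -0.0475  0.0162] spin -66.2 pos [0.5676 0.154  0.3562] ang 38.69 t 8.45 q [ 0.15  0.1   1.65 -0.    1.39 -0.53]
wrist 3993 [-0.00746501  0.04236678  0.15270519] [-0.04308308  0.00314395  0.08822666] [0.04206765 0.08964971 0.32423616]
[-0.02868146  0.09169681  0.37543989]
side 1474 [-0.01520575  0.04499496  0.38306743] [-0.04638346 -0.00361476  0.08908196] [0.03570701 0.09095675 0.59231229]
[-0.04128453  0.0420125   0.59967783]
top 1353 [-0.00779986  0.05434202  0.48175201] [-0.04232995  0.00136552  0.10164926] [0.03649505 0.09360572 0.63499604]
[-0.04248064  0.05191644  0.63669672]
```

View pics/wrist4.png

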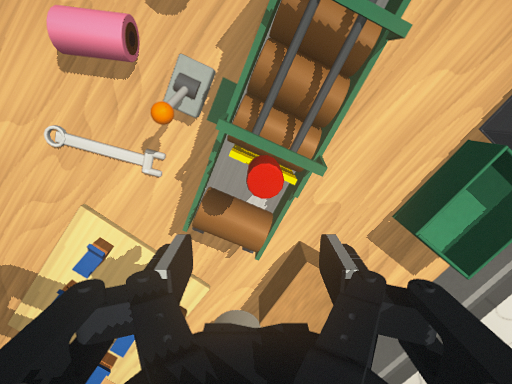

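One sleeve is in the bay at (230,222), with the next at the gate and three still stored in all. Next I'll locate its axis.

```bash
cat > bay.py <<'E'
from mag import *
def bay(im,W):
    H,S,V=cv2.split(cv2.cvtColor(im,cv2.COLOR_BGR2HSV)); X,Y,Z=np.nan_to_num(W).transpose(2,0,1); a=np.radians(14.9)
    xm=np.cos(a)*X+np.sin(a)*Y-.5877; ym=-np.sin(a)*X+np.cos(a)*Y+.091
    b=(H<17)&(H>3)&(S>90)&(abs(xm)<.047)&(ym>-.02)&(ym<.08)&(Z>.09)&(Z<.125)
    p=np.c_[xm[b],ym[b],Z[b]]
    if len(p)<50: print('no sleeve',len(p)); return
    # circle fit fixed radius in (ym,z)
    from scipy.optimize import least_squares
    f=least_squares(lambda c:np.hypot(p[:,1]-c[0],p[:,2]-c[1])-.028,[.025,.087],loss='soft_l1',f_scale=.002).x
    xc=np.percentile(p[:,0],[1,99]).mean(); y=f[0]-.091; x=xc+.5877
    wx=np.cos(a)*x-np.sin(a)*y; wy=np.sin(a)*x+np.cos(a)*y
    print('sleeve mag',xc,np.percentile(p[:,0],[1,99]),f,'z top',np.percentile(p[:,2],98),'world',round(wx,4),round(wy,4),len(p))
if __name__=='__main__':
    for n in ['wrist','side','top']: bay(cv2.imread(f'pics/{n}4.png'),np.load(f'{n}4.npy'))
E
python3 bay.py
```

```text
sleeve mag -0.0001129442084761359 [-0.04376345  0.04353756] [0.02331746 0.08689268] z top 0.11567381306375535 world 0.5852 0.0857 3007
sleeve mag -0.0034519217156724485 [-0.04684856  0.03994472] [0.02398504 0.08677054] z top 0.11638698170031016 world 0.5818 0.0855 474
sleeve mag 0.00026490908368121194 [-0.0429412   0.04347102] [0.02423455 0.08732212] z top 0.11922853818892354 world 0.5854 0.0867 344
```

```bash
python3 go.py .585 .0858 .24 104.9
```

```text
shift [-0.0645 -0.0289  0.1155] spin -66.3 pos [0.5673 0.1542 0.3555] ang 38.58 t 8.6 q [ 0.15  0.1   1.65 -0.    1.39 -0.53]
```

Request:
{"method": "carry_out", "body": {"commands": [[0.1,[-0.03,-0.014,0],-8.5],[0.1,[-0.0645,-0.0289,0],-17],[0.1,[-0.0645,-0.0289,0],-25.5],[0.1,[-0.0645,-0.0289,0],-34],[0.1,[-0.0645,-0.0289,0],-42.5],[0.1,[-0.0645,-0.0289,0],-51],[0.1,[-0.0645,-0.0289,0.03],-59.5],[0.1,[-0.0645,-0.0289,0.06],-66.3],[0.1,[-0.0645,-0.0289,0.1],-66.3],[0.1,[-0.0645,-0.0289,0.1155],-66.3],[0.1,[-0.0645,-0.0289,0.1155],-66.3],[0.1,[-0.0645,-0.0289,0.1155],-66.3]]}}

```text
time_s: 9.8
position: [0.5856, 0.0858, 0.2407]
tool_rot: [[-0.966, -0.259, 0.002], [-0.259, 0.966, 0.0], [-0.001, -0.0, -1.0]]
ft_force: [0.3, 0.7, 0.4]
width: 0.0769
grip_force: 0.0
```

```bash
python3 go.py .585 .0858 .143 104.9
```

```text
shift [0.0007 0.0001 0.0977] spin 0.1 pos [0.5856 0.0858 0.2407] ang 104.98 t 9.8 q [ 0.03  0.21  1.75 -0.    1.18 -1.81]
```

Request:
{"method": "carry_out", "body": {"commands": [[0.1,[0.0005,0,0.035],0],[0.1,[0.0005,0,0.07],0],[0.1,[0.0005,0,0.09],0],[0.1,[0.0005,0,0.0977],0],[0.1,[0.0005,0,0.0977],0],[0.2,[0.0005,0,0.0977],0],[0.28,[0.0005,0,0.0977],0],[0.32,[0.0005,0,0.0977],0],[0.34,[0.0005,0,0.0977],0],[0.34,[0.0005,0,0.0977],0]]}}

```text
time_s: 10.8
position: [0.5846, 0.0856, 0.1423]
tool_rot: [[-0.966, -0.259, 0.001], [-0.259, 0.966, -0.0], [-0.001, -0.0, -1.0]]
ft_force: [-0.9, -0.3, 0.2]
width: 0.0563
grip_force: 0.0
```

Request:
{"method": "carry_out", "body": {"commands": [[0.345,[0,0,0],0],[0.35,[0,0,0],0],[0.35,[0,0,0],0],[0.35,[0,0,0],0]]}}

```text
time_s: 11.2
position: [0.5845, 0.0857, 0.1422]
tool_rot: [[-0.966, -0.259, 0.0], [-0.259, 0.966, 0.0], [-0.0, 0.0, -1.0]]
ft_force: [-1.3, 1.0, 4.6]
width: 0.0554
grip_force: 9.2
```

Request:
{"method": "carry_out", "body": {"commands": [[0.353,[0,0,0],0],[0.353,[0,0,0],0],[0.356,[0,0,0],0],[0.356,[0,0,0],0]]}}

```text
time_s: 11.6
position: [0.5845, 0.0857, 0.1423]
tool_rot: [[-0.966, -0.259, 0.0], [-0.259, 0.966, 0.0], [-0.0, 0.0, -1.0]]
ft_force: [-2.1, 0.8, 5.8]
width: 0.0552
grip_force: 20.3
```

Request:
{"method": "carry_out", "body": {"commands": [[0.356,[0,0,-0.01],0],[0.356,[0,0,-0.03],0],[0.356,[0,0,-0.05],0],[0.356,[0,0,-0.07],0],[0.356,[0,0,-0.09],0],[0.356,[0,0,-0.1],0],[0.356,[0,0,-0.1],0]]}}

```text
time_s: 12.3
position: [0.5851, 0.0856, 0.2431]
tool_rot: [[-0.966, -0.259, 0.003], [-0.259, 0.966, -0.0], [-0.003, -0.001, -1.0]]
ft_force: [0.5, 0.1, -2.6]
width: 0.0553
grip_force: 20.6
```

```bash
python3 - <<'E'
from h import *
im,d,W=cloud('top'); cv2.imwrite('pics/top5.png',im); c=cradle(im,W); print(c)
im,d,W=cloud('side'); cv2.imwrite('pics/side5.png',im); print(cradle(im,W))
E
python3 go.py .4645 -.1185 .24 90.9
```

```text
[[ 5.847e-01 -2.144e-01  4.630e-02  8.600e+01]
 [ 5.863e-01 -3.157e-01  4.600e-02  8.400e+01]
 [ 4.636e-01 -1.171e-01  4.630e-02  8.700e+01]
 [ 4.651e-01 -2.169e-01  4.530e-02  7.900e+01]
 [ 4.666e-01 -3.165e-01  4.610e-02  8.000e+01]]
[[ 5.792e-01 -1.388e-01  5.580e-02  2.100e+01]
 [ 4.594e-01 -1.133e-01  4.810e-02  1.840e+02]
 [ 5.804e-01 -2.125e-01  4.760e-02  2.090e+02]
 [ 4.615e-01 -2.145e-01  4.730e-02  2.480e+02]
 [ 5.825e-01 -3.129e-01  4.770e-02  2.520e+02]
 [ 4.631e-01 -3.151e-01  4.760e-02  2.970e+02]]
shift [ 0.168  -0.1662  0.0009] spin 14.1 pos [0.5837 0.0856 0.2407] ang 105.02 t 12.4 q [ 0.03  0.21  1.75 -0.    1.19 -1.81]
```

Request:
{"method": "carry_out", "body": {"commands": [[0.356,[0.015,-0.02,-0.01],2],[0.356,[0.045,-0.05,-0.03],5],[0.356,[0.08,-0.085,-0.05],9],[0.356,[0.11,-0.12,-0.08],12],[0.356,[0.13,-0.155,-0.09],14.1],[0.356,[0.14,-0.19,-0.09],14.1],[0.356,[0.145,-0.22,-0.09],14.1],[0.356,[0.145,-0.235,-0.09],14.1],[0.356,[0.145,-0.235,-0.09],14.1],[0.356,[0.145,-0.235,-0.09],14.1]]}}

```text
time_s: 13.4
position: [0.5048, -0.1782, 0.3303]
tool_rot: [[-1.0, -0.016, -0.002], [-0.016, 1.0, 0.002], [0.002, 0.002, -1.0]]
ft_force: [-0.2, 0.7, -2.3]
width: 0.0553
grip_force: 20.7
```

```bash
cat >> h.py <<'E'
def crfit(n, save=None):
    im,d,W=cloud(n)
    if save: cv2.imwrite(save,im)
    hsv=cv2.cvtColor(im,cv2.COLOR_BGR2HSV); Wn=np.nan_to_num(W)
    ok=(Wn[...,0]>.3)&(Wn[...,0]<.75)&(Wn[...,1]<0.02)&(Wn[...,1]>-.5)&(Wn[...,2]>.02)&(Wn[...,2]<.07)
    blue=(hsv[...,0]>100)&(hsv[...,0]<125)&(hsv[...,1]>110)&(hsv[...,2]>20)&ok
    k,l,st,ce=cv2.connectedComponentsWithStats(blue.astype(np.uint8)); C=[]
    for i in range(1,k):
        if st[i,4]>40:
            p=W[l==i]; c,wh,a=cv2.minAreaRect(p[:,:2].astype(np.float32)); C.append([*c,*sorted(wh),np.nanmin(p[:,2]),np.nanmax(p[:,2]),p[:,2].size])
    return np.array(C)
def crpose(C,c0=(.525,-.216)):
    from scipy.optimize import least_squares
    M=np.array([[-.06,.1],[-.06,0],[-.06,-.1],[.06,.1],[.06,0],[.06,-.1]])
    C=C[(C[:,3]>.042)&(C[:,3]<.056)&(C[:,2]>.016)]
    def tf(v): R=np.array([[np.cos(v[2]),-np.sin(v[2])],[np.sin(v[2]),np.cos(v[2])]]); return M@R.T+v[:2]
    def res(v):
        P=tf(v); D=C[:,None,:2]-P[None]; j=np.argmin((D**2).sum(-1),1); return D[np.arange(len(C)),j].ravel()
    best=min((least_squares(res,[c0[0]+dx,c0[1]+dy,.015]) for dx in (-.03,0,.03) for dy in (-.03,0,.03)),key=lambda r:r.cost+1e-4*((r.x[:2]-c0)**2).sum())
    print('cradle',best.x[:2].round(4),'yaw',np.degrees(best.x[2]).round(2),'rms',np.sqrt(2*best.cost/len(C)).round(4),'n',len(C)); print(tf(best.x).round(4).tolist()); return best.x
E
python3 - <<'E'
from h import *
for n in ['wrist','top','side']:
    C=crfit(n,f'pics/{n}6.png'); print(C.round(4)); 
    if len(C): crpose(C)
s=get_state();print(s['position'],s['width'],s['grip_force'])
E
```

```text
[[ 4.665e-01 -3.406e-01  9.400e-03  2.460e-02  5.060e-02  5.810e-02
   4.100e+01]
 [ 4.666e-01 -3.192e-01  7.600e-03  2.490e-02  3.260e-02  4.210e-02
   1.170e+02]
 [ 4.664e-01 -2.907e-01  4.400e-03  2.410e-02  5.210e-02  5.840e-02
   8.400e+01]
 [ 4.655e-01 -2.291e-01  2.380e-02  2.430e-02  3.340e-02  5.900e-02
   3.320e+02]
 [ 4.649e-01 -1.909e-01  2.500e-03  2.390e-02  5.390e-02  5.910e-02
   6.200e+01]
 [ 4.639e-01 -1.285e-01  2.330e-02  2.440e-02  3.310e-02  5.840e-02
   2.990e+02]
 [ 5.864e-01 -3.275e-01  2.590e-02  2.800e-02  3.260e-02  5.920e-02
   4.460e+02]
 [ 5.861e-01 -2.889e-01  4.800e-03  2.540e-02  5.340e-02  5.860e-02
   7.000e+01]]
cradle [ 0.525 -0.216] yaw 0.86 rms nan n 0
[[0.4635, -0.1169], [0.465, -0.2169], [0.4665, -0.3169], [0.5835, -0.1151], [0.585, -0.2151], [0.5865, -0.3151]]
[[ 4.638e-01 -1.126e-01  1.970e-02  4.250e-02  3.140e-02  5.910e-02
   7.000e+01]]
cradle [ 0.5248 -0.212 ] yaw 0.57 rms 0.0 n 1
[[0.4638, -0.1126], [0.4648, -0.2126], [0.4658, -0.3126], [0.5838, -0.1114], [0.5848, -0.2114], [0.5858, -0.3114]]
[[ 4.599e-01 -1.168e-01  2.560e-02  5.300e
[... 158 characters left out ...]
5.270e-02  3.140e-02  6.030e-02
   2.490e+02]
 [ 5.839e-01 -3.152e-01  2.620e-02  5.490e-02  3.470e-02  5.980e-02
   2.580e+02]
 [ 4.632e-01 -3.182e-01  2.620e-02  5.270e-02  3.330e-02  6.140e-02
   2.980e+02]]
cradle [ 0.5221 -0.2168] yaw 1.04 rms 0.0009 n 5
[[0.4603, -0.1179], [0.4621, -0.2179], [0.4639, -0.3178], [0.5803, -0.1157], [0.5821, -0.2157], [0.5839, -0.3157]]
[ 0.50510663 -0.17752199  0.3311543 ] 0.055161419677025834 20.716566145420074h.py:50: RuntimeWarning: invalid value encountered in scalar divide
  print('cradle',best.x[:2].round(4),'yaw',np.degrees(best.x[2]).round(2),'rms',np.sqrt(2*best.cost/len(C)).round(4),'n',len(C)); print(tf(best.x).round(4).tolist()); return best.x
```

View pics/wrist6.png

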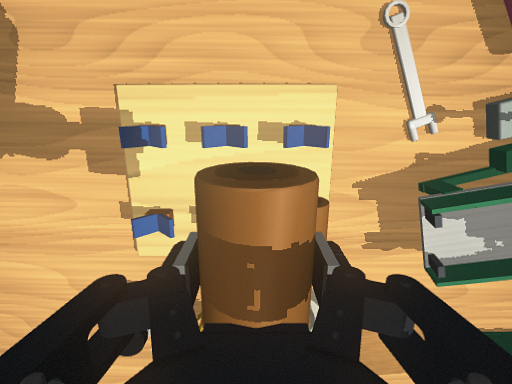

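```bash
sed -i "s/blue=(hsv\[...,0\]>100)&(hsv\[...,0\]<125)&(hsv\[...,1\]>110)&(hsv\[...,2\]>20)&ok/blue=cv2.morphologyEx(((hsv[...,0]>95)\&(hsv[...,0]<132)\&(hsv[...,1]>80)\&(hsv[...,2]>10)\&ok).astype(np.uint8),cv2.MORPH_CLOSE,np.ones((5,9)))*ok/" h.py
python3 - <<'E'
from h import *
for n in ['wrist','top']:
    C=crfit(n); print(C[:,:4].round(4)); crpose(C)
E
python3 go.py .464 -.116 .1295 90.9
```

```text
[[ 0.4664 -0.3164  0.0248  0.0555]
 [ 0.4651 -0.2286  0.0253  0.0274]
 [ 0.4635 -0.1285  0.0254  0.0289]
 [ 0.4648 -0.1986  0.0182  0.0244]
 [ 0.4631 -0.0939  0.0104  0.0245]
 [ 0.5865 -0.3142  0.0262  0.0553]]
cradle [ 0.5246 -0.2153] yaw 1.09 rms 0.0 n 2
[[0.4627, -0.1165], [0.4646, -0.2165], [0.4665, -0.3164], [0.5826, -0.1142], [0.5845, -0.2142], [0.5864, -0.3142]]
[[ 0.4651 -0.1123  0.0221  0.043 ]]
cradle [ 0.526  -0.2117] yaw 0.56 rms 0.0 n 1
[[0.4651, -0.1123], [0.466, -0.2123], [0.467, -0.3123], [0.585, -0.1111], [0.586, -0.2111], [0.587, -0.3111]]
shift [0.0401 0.0624 0.2021] spin 0.1 pos [ 0.5052 -0.1777  0.3316] ang 91.01 t 13.65 q [-0.47  0.    1.79  0.    1.34 -2.06]
```

Request:
{"method": "carry_out", "body": {"commands": [[0.356,[0.02,0.03,0.03],0],[0.356,[0.041,0.0619,0.07],0],[0.356,[0.041,0.0619,0.11],0],[0.356,[0.041,0.0619,0.14],0],[0.356,[0.041,0.0619,0.165],0],[0.356,[0.041,0.0619,0.18],0],[0.356,[0.041,0.0619,0.19],0],[0.356,[0.041,0.0619,0.196],0],[0.356,[0.041,0.0619,0.199],0],[0.356,[0.041,0.0619,0.199],0],[0.356,[0.041,0.0619,0.199],0]]}}

```text
time_s: 14.75
position: [0.4639, -0.1179, 0.1337]
tool_rot: [[-1.0, -0.016, 0.002], [-0.016, 1.0, -0.001], [-0.002, -0.001, -1.0]]
ft_force: [0.9, -0.3, -2.1]
width: 0.0553
grip_force: 20.7
```

```bash
python3 go.py .463 -.1165 .1295 90.9
python3 - <<'E'
from h import *
C=crfit('side');print(C[:,:4].round(4));crpose(C)
E
```

```text
shift [0.0009 0.0015 0.0042] spin 0.0 pos [ 0.4639 -0.1179  0.1337] ang 90.92 t 14.75 q [-0.4   0.13  2.07 -0.    0.94 -1.98]
[[ 0.5824 -0.2166  0.026   0.0534]
 [ 0.4628 -0.2184  0.0275  0.0523]
 [ 0.5842 -0.3151  0.0269  0.0556]
 [ 0.464  -0.3178  0.0265  0.0534]]
cradle [ 0.5225 -0.217 ] yaw 0.99 rms 0.0006 n 4
[[0.4607, -0.118], [0.4625, -0.218], [0.4642, -0.318], [0.5807, -0.1159], [0.5825, -0.2159], [0.5842, -0.3159]]
```

Lower onto the V and release gradually.

Request:
{"method": "carry_out", "body": {"commands": [[0.356,[0.0012,0.001,0.002],0],[0.356,[0.0012,0.001,0.0038],0],[0.356,[0.0012,0.001,0.0038],0],[0.345,[0.0012,0.001,0.0038],0],[0.335,[0.0012,0.001,0.0038],0],[0.3,[0.0012,0.001,0.0038],0],[0.22,[0.0012,0.001,0.0038],0],[0.18,[0.0012,0.001,0.0038],0],[0.18,[0.0012,0.001,0.0038],0]]}}

```text
time_s: 15.7
position: [0.4621, -0.1168, 0.1292]
tool_rot: [[-1.0, -0.016, 0.0], [-0.016, 1.0, -0.0], [-0.0, -0.0, -1.0]]
ft_force: [0.8, 0.3, 0.0]
width: 0.0701
grip_force: 0.0
```

Request:
{"method": "carry_out", "body": {"commands": [[0.18,[0,0,-0.03],0],[0.18,[0,0,-0.07],0],[0.18,[0,0,-0.12],0],[0.18,[0,0,-0.17],0],[0.18,[0,0.02,-0.21],0],[0.18,[0,0.03,-0.21],0],[0.18,[0,0.03,-0.21],0]]}}

```text
time_s: 16.4
position: [0.4619, -0.0859, 0.3404]
tool_rot: [[-1.0, -0.018, 0.003], [-0.018, 1.0, -0.001], [-0.003, -0.001, -1.0]]
ft_force: [-1.1, 0.4, -1.1]
width: 0.0701
grip_force: 0.0
```

```bash
cat > rolls.py <<'E'
from h import *
import sys
def rolls(n,save=None):
    im,d,W=cloud(n)
    if save: cv2.imwrite(save,im)
    H,S,V=cv2.split(cv2.cvtColor(im,cv2.COLOR_BGR2HSV)); X,Y,Z=np.nan_to_num(W).transpose(2,0,1)
    b=(H<17)&(S>80)&(X>.38)&(X<.68)&(Y<0)&(Y>-.42)&(Z>.078)&(Z<.12)
    k,l,st,_=cv2.connectedComponentsWithStats(b.astype(np.uint8))
    for i in range(1,k):
        if st[i,4]>60:
            p=W[l==i]; t=p[p[:,2]>.095]; (c,wh,a)=cv2.minAreaRect(p[:,:2].astype(np.float32))
            s=np.polyfit(t[:,0],t[:,2],1)[0] if len(t)>9 else 0
            print(n,'roll',np.round(c,4),np.round(wh,3),round(a,1),'ztop',np.percentile(p[:,2],97).round(4),'slope',round(s,3),st[i,4])
if __name__=='__main__':
    for n in sys.argv[1:]: rolls(n,f'pics/r_{n}.png')
E
python3 rolls.py wrist top side;  python3 go.py .562 .1735 .34 14.9
python3 -c "
from h import *
C=crfit('wrist');crpose(C)"
```

```text
wrist roll [ 0.462  -0.1158] [0.09  0.053] 0.1 ztop 0.1017 slope 0.001 3313
wrist roll [ 0.5825 -0.1148] [0.091 0.055] 0.8 ztop 0.1019 slope 0.004 2593
top roll [ 0.451  -0.1154] [0.054 0.063] 89.9 ztop 0.1044 slope 0.001 266
side roll [ 0.5802 -0.1195] [0.052 0.095] 86.6 ztop 0.1021 slope 0.004 698
side roll [ 0.4602 -0.1195] [0.091 0.051] 1.6 ztop 0.1021 slope 0.002 783
shift [-0.1056  0.2585 -0.0033] spin 76.0 pos [ 0.4606 -0.0866  0.3369] ang 90.92 t 16.55 q [-0.34 -0.15  1.93 -0.    1.37 -1.92]
cradle [ 0.5245 -0.215 ] yaw 1.22 rms 0.0003 n 2
[[0.4624, -0.1163], [0.4645, -0.2163], [0.4667, -0.3163], [0.5824, -0.1137], [0.5845, -0.2137], [0.5866, -0.3137]]
```

Seated properly: the top is at 0.102, and it is level and centred. Back to the knob for cycle 2.

Request:
{"method": "carry_out", "body": {"commands": [[0.18,[-0.01,0.03,-0.003],8.5],[0.18,[-0.025,0.07,-0.003],17],[0.18,[-0.045,0.11,-0.003],25.5],[0.18,[-0.06,0.15,-0.003],34],[0.18,[-0.08,0.195,-0.003],42.5],[0.18,[-0.095,0.235,-0.003],51],[0.18,[-0.1056,0.2585,-0.003],59.5],[0.18,[-0.1056,0.2585,-0.003],68],[0.18,[-0.1056,0.2585,-0.003],76],[0.18,[-0.1056,0.2585,-0.003],76],[0.18,[-0.1056,0.2585,-0.003],76]]}}

```text
time_s: 17.7
position: [0.5626, 0.173, 0.3396]
tool_rot: [[-0.257, 0.966, -0.004], [0.966, 0.257, -0.001], [0.0, -0.004, -1.0]]
ft_force: [-0.6, 0.8, -0.1]
width: 0.0698
grip_force: 0.0
```

```bash
python3 go.py .562 .1735 .2545 14.9
```

```text
shift [ 0.0007 -0.0001  0.0851] spin 0.0 pos [0.5626 0.173  0.3396] ang 14.9 t 17.7 q [ 0.18  0.11  1.66 -0.    1.37 -0.08]
```

Request:
{"method": "carry_out", "body": {"commands": [[0.18,[0,0,0.035],0],[0.18,[0,0,0.07],0],[0.18,[0,0,0.0845],0],[0.3,[0,0,0.0845],0],[0.5,[0,0,0.0845],0],[0.6,[0,0,0.0845],0],[0.66,[0,0,0.0845],0],[0.7,[0,0,0.0845],0],[0.72,[0,0,0.0845],0],[0.72,[0,0,0.0845],0],[0.72,[0,0,0.0845],0]]}}

```text
time_s: 18.8
position: [0.5621, 0.173, 0.2599]
tool_rot: [[-0.258, 0.966, -0.003], [0.966, 0.258, -0.001], [-0.001, -0.003, -1.0]]
ft_force: [-5.8, -1.7, 5.2]
width: 0.0285
grip_force: 58.7
```

Request:
{"method": "carry_out", "body": {"commands": [[0.72,[0,0,-0.01],0],[0.72,[0,0,-0.02],0],[0.72,[0,0,-0.03],0],[0.72,[0,0,-0.038],0],[0.72,[0,0,-0.044],0],[0.72,[0,0,-0.046],0],[0.72,[0,0,-0.047],0],[0.72,[0,0,-0.047],0],[0.72,[0,0,-0.047],0],[0.72,[0,0,-0.047],0],[0.72,[0,0,-0.047],0]]}}

```text
time_s: 19.9
position: [0.5621, 0.1731, 0.3041]
tool_rot: [[-0.257, 0.966, -0.003], [0.966, 0.257, -0.001], [-0.0, -0.003, -1.0]]
ft_force: [-3.9, -2.5, -8.1]
width: 0.0283
grip_force: 60.8
```

Request:
{"method": "carry_out", "body": {"commands": [[0.72,[0,0,-0.002],0],[0.72,[0,0,-0.003],0],[0.72,[0,0,-0.003],0],[0.72,[0,0,-0.003],0],[0.72,[0,0,-0.003],0]]}}

```text
time_s: 20.4
position: [0.5621, 0.1731, 0.3052]
tool_rot: [[-0.257, 0.966, -0.004], [0.966, 0.257, -0.001], [-0.0, -0.004, -1.0]]
ft_force: [-1.5, -2.6, -22.1]
width: 0.0286
grip_force: 60.6
```

Request:
{"method": "carry_out", "body": {"commands": [[0.72,[0,0,0],0],[0.72,[0,0,0],0],[0.72,[0,0,0],0],[0.72,[0,0,0],0],[0.72,[0,0,0.015],0],[0.72,[0,0,0.027],0],[0.72,[0,0,0.039],0],[0.72,[0,0,0.047],0],[0.72,[0,0,0.0485],0],[0.4,[0,0,0.0485],0],[0.2,[0,0,0.0485],0],[0.2,[0,0,0.0485],0]]}}

```text
time_s: 21.6
position: [0.5669, 0.1748, 0.2652]
tool_rot: [[-0.257, 0.966, 0.012], [0.966, 0.257, 0.004], [0.0, 0.013, -1.0]]
ft_force: [-0.6, 0.9, 0.8]
width: 0.068
grip_force: 0.0
```

Request:
{"method": "carry_out", "body": {"commands": [[0.2,[0,0,-0.04],0],[0.2,[0,0,-0.08],0],[0.2,[0,0,-0.1],0],[0.2,[-0.02,0,-0.1],-8],[0.2,[-0.02,0,-0.1],-16],[0.2,[-0.02,0,-0.1],-24],[0.2,[-0.02,0,-0.1],-24]]}}

```text
time_s: 22.3
position: [0.5696, 0.1546, 0.3623]
tool_rot: [[-0.628, 0.778, 0.006], [0.778, 0.628, 0.002], [-0.003, 0.006, -1.0]]
ft_force: [0.2, 0.3, -0.5]
width: 0.0683
grip_force: 0.0
```

```bash
cat > look.py <<'E'
from bay import *
im,d,W=cloud('wrist'); bay(im,W); cv2.imwrite('pics/bayw.png',im)
H,S,V=cv2.split(cv2.cvtColor(im,cv2.COLOR_BGR2HSV))
k=((H<6)|(H>174))&(S>170)&(W[...,2]>.19)&(W[...,2]<.28)&(W[...,1]>.1);p=W[k];print('knob top',len(p),np.percentile(p,95,0) if len(p) else '')
im,d,W=cloud('side'); bay(im,W)
E
python3 look.py; python3 go.py .585 .0858 .24 104.9
```

```text
sleeve mag -4.3047037662141685e-05 [-0.04362635  0.04354026] [0.02339766 0.08688244] z top 0.11566544764708238 world 0.5853 0.0858 2928
knob top 1120 [0.57348468 0.18694151 0.21619628]
sleeve mag -0.002204574320515778 [-0.04680507  0.04239592] [0.02386671 0.08681804] z top 0.11642378165391028 world 0.5831 0.0857 471
shift [-0.0633 -0.0311  0.1212] spin -66.1 pos [0.5691 0.1545 0.3612] ang 38.76 t 22.4 q [ 0.15  0.1   1.64  0.    1.4  -0.53]
```

Request:
{"method": "carry_out", "body": {"commands": [[0.1,[-0.03,-0.014,0],-8.5],[0.1,[-0.0633,-0.0311,0],-17],[0.1,[-0.0633,-0.0311,0],-25.5],[0.1,[-0.0633,-0.0311,0],-34],[0.1,[-0.0633,-0.0311,0],-42.5],[0.1,[-0.0633,-0.0311,0],-51],[0.1,[-0.0633,-0.0311,0.03],-59.5],[0.1,[-0.0633,-0.0311,0.06],-66.1],[0.1,[-0.0633,-0.0311,0.1],-66.1],[0.1,[-0.0633,-0.0311,0.1212],-66.1],[0.1,[-0.0633,-0.0311,0.1212],-66.1],[0.1,[-0.0633,-0.0311,0.1212],-66.1]]}}

```text
time_s: 23.6
position: [0.5843, 0.0855, 0.2386]
tool_rot: [[-0.966, -0.258, 0.001], [-0.258, 0.966, 0.0], [-0.001, -0.0, -1.0]]
ft_force: [0.5, 0.2, -0.2]
width: 0.0769
grip_force: 0.0
```

```bash
python3 go.py .585 .0858 .1425 104.9
```

```text
shift [-0.0007  0.0001  0.0961] spin 0.1 pos [0.5843 0.0855 0.2386] ang 104.95 t 23.6 q [ 0.03  0.21  1.75  0.    1.18 -1.81]
```

Request:
{"method": "carry_out", "body": {"commands": [[0.1,[-0.0007,0,0.035],0],[0.1,[-0.0007,0,0.07],0],[0.1,[-0.0007,0,0.09],0],[0.1,[-0.0007,0,0.0961],0],[0.1,[-0.0007,0,0.0961],0],[0.2,[-0.0007,0,0.0961],0],[0.28,[-0.0007,0,0.0961],0],[0.32,[-0.0007,0,0.0961],0],[0.345,[-0.0007,0,0.0961],0],[0.35,[-0.0007,0,0.0961],0],[0.35,[-0.0007,0,0.0961],0],[0.35,[-0.0007,0,0.0961],0]]}}

```text
time_s: 24.8
position: [0.5851, 0.0859, 0.143]
tool_rot: [[-0.966, -0.259, 0.002], [-0.259, 0.966, 0.001], [-0.002, 0.0, -1.0]]
ft_force: [-0.3, 2.2, 6.1]
width: 0.0556
grip_force: 9.1
```

Request:
{"method": "carry_out", "body": {"commands": [[0.353,[0,0,0],0],[0.356,[0,0,0],0],[0.356,[0,0,0],0],[0.356,[0,0,-0.01],0],[0.356,[0,0,-0.03],0],[0.356,[0,0,-0.05],0],[0.356,[0,0,-0.07],0],[0.356,[0,0,-0.09],0],[0.356,[0,0,-0.1],0],[0.356,[0,0,-0.1],0],[0.356,[0,0,-0.1],0]]}}

```text
time_s: 25.9
position: [0.5835, 0.0854, 0.2405]
tool_rot: [[-0.966, -0.259, -0.002], [-0.259, 0.966, -0.0], [0.002, 0.0, -1.0]]
ft_force: [-0.0, -0.1, -4.4]
width: 0.0554
grip_force: 20.5
```

```bash
python3 go.py .505 -.1 .32 90.9
```

```text
shift [ 0.1241 -0.1587 -0.0793] spin 14.1 pos [0.5835 0.0854 0.2405] ang 105.01 t 25.9 q [ 0.03  0.21  1.75 -0.    1.19 -1.81]
```

Request:
{"method": "carry_out", "body": {"commands": [[0.356,[0.015,-0.02,-0.01],2],[0.356,[0.045,-0.05,-0.03],5],[0.356,[0.08,-0.085,-0.05],9],[0.356,[0.11,-0.12,-0.08],12],[0.356,[0.13,-0.155,-0.09],14.1],[0.356,[0.14,-0.19,-0.09],14.1],[0.356,[0.145,-0.22,-0.09],14.1],[0.356,[0.145,-0.235,-0.09],14.1],[0.356,[0.145,-0.235,-0.09],14.1],[0.356,[0.145,-0.235,-0.09],14.1]]}}

```text
time_s: 26.9
position: [0.5048, -0.1782, 0.3302]
tool_rot: [[-1.0, -0.016, -0.003], [-0.016, 1.0, 0.002], [0.003, 0.003, -1.0]]
ft_force: [-0.1, 0.6, -4.5]
width: 0.0556
grip_force: 20.6
```

```bash
cat > look2.py <<'E'
from h import *
for n in ['wrist','side']:
    C=crfit(n,f'pics/{n}c.png'); print(C[:,:4].round(4).tolist()); 
    if len(C): crpose(C)
E
python3 look2.py; python3 go.py .4642 -.2163 .1335 91
```

```text
[[0.4665, -0.3164, 0.0244, 0.0558], [0.4652, -0.2153, 0.0251, 0.0537], [0.5862, -0.3143, 0.026, 0.0547]]
cradle [ 0.5251 -0.2151] yaw 0.72 rms 0.0005 n 3
[[0.4639, -0.1159], [0.4651, -0.2159], [0.4664, -0.3158], [0.5839, -0.1144], [0.5851, -0.2144], [0.5864, -0.3143]]
[[0.5821, -0.2158, 0.0253, 0.0538], [0.4625, -0.2175, 0.0266, 0.0539], [0.5835, -0.3146, 0.0269, 0.0554], [0.4634, -0.3173, 0.0267, 0.0552]]
cradle [ 0.5221 -0.2163] yaw 0.89 rms 0.0005 n 4
[[0.4606, -0.1172], [0.4621, -0.2172], [0.4637, -0.3172], [0.5806, -0.1154], [0.5821, -0.2154], [0.5837, -0.3153]]
shift [ 0.0411 -0.0383  0.1972] spin -0.0 pos [ 0.505  -0.1776  0.3307] ang 90.99 t 27.0 q [-0.47  0.    1.8   0.    1.34 -2.06]
```

Request:
{"method": "carry_out", "body": {"commands": [[0.356,[0.02,-0.019,0.03],0],[0.356,[0.0405,-0.038,0.07],0],[0.356,[0.0405,-0.038,0.11],0],[0.356,[0.0405,-0.038,0.14],0],[0.356,[0.0405,-0.038,0.165],0],[0.356,[0.0405,-0.038,0.18],0],[0.356,[0.0405,-0.038,0.19],0],[0.356,[0.0405,-0.038,0.195],0],[0.356,[0.0405,-0.038,0.197],0],[0.356,[0.0405,-0.038,0.197],0],[0.356,[0.0405,-0.038,0.197],0]]}}

```text
time_s: 28.1
position: [0.466, -0.218, 0.1358]
tool_rot: [[-1.0, -0.016, 0.002], [-0.016, 1.0, -0.001], [-0.002, -0.001, -1.0]]
ft_force: [-0.0, -0.5, -4.4]
width: 0.0553
grip_force: 20.6
```

```bash
python3 go.py .4648 -.216 .1295 90.9
```

```text
shift [0.0012 0.002  0.0063] spin 0.0 pos [ 0.466  -0.218   0.1358] ang 90.93 t 28.1 q [-0.57  0.2   1.99 -0.    0.95 -2.16]
```

Request:
{"method": "carry_out", "body": {"commands": [[0.356,[0.001,0.001,0.003],0],[0.356,[0.001,0.001,0.0055],0],[0.356,[0.001,0.001,0.006],0],[0.356,[0.001,0.001,0.006],0],[0.345,[0.001,0.001,0.006],0],[0.335,[0.001,0.001,0.006],0],[0.3,[0.001,0.001,0.006],0],[0.22,[0.001,0.001,0.006],0],[0.18,[0.001,0.001,0.006],0],[0.18,[0.001,0.001,0.006],0]]}}

```text
time_s: 29.1
position: [0.4644, -0.2168, 0.1288]
tool_rot: [[-1.0, -0.016, 0.0], [-0.016, 1.0, -0.0], [-0.0, -0.0, -1.0]]
ft_force: [0.5, 0.4, 0.1]
width: 0.0702
grip_force: 0.0
```

Request:
{"method": "carry_out", "body": {"commands": [[0.18,[0,0,-0.03],0],[0.18,[0,0,-0.07],0],[0.18,[0,0,-0.12],0],[0.18,[0,0,-0.17],0],[0.18,[0,0.02,-0.21],0],[0.18,[0,0.05,-0.21],0],[0.18,[0,0.1,-0.21],0],[0.18,[0,0.13,-0.21],0],[0.18,[0,0.13,-0.21],0],[0.18,[0,0.13,-0.21],0]]}}

```text
time_s: 30.1
position: [0.4622, -0.0864, 0.3388]
tool_rot: [[-1.0, -0.018, 0.0], [-0.018, 1.0, -0.001], [-0.0, -0.001, -1.0]]
ft_force: [0.4, -0.6, -0.2]
width: 0.0696
grip_force: 0.0
```

```bash
python3 rolls.py wrist side;  python3 go.py .562 .1735 .34 14.9
```

```text
wrist roll [ 0.4639 -0.2145] [0.091 0.051] 0.5 ztop 0.1018 slope 0.002 3440
wrist roll [ 0.4625 -0.1159] [0.091 0.053] 0.8 ztop 0.1018 slope 0.002 3422
wrist roll [ 0.5826 -0.1151] [0.091 0.054] 0.8 ztop 0.102 slope 0.004 2625
side roll [ 0.5804 -0.1187] [0.052 0.094] 87.9 ztop 0.1024 slope 0.0 711
side roll [ 0.4597 -0.121 ] [0.049 0.093] 88.1 ztop 0.1022 slope -0.002 777
side roll [ 0.462  -0.2191] [0.053 0.091] 89.4 ztop 0.1032 slope 0.005 971
shift [-0.1037  0.2593 -0.0015] spin 76.0 pos [ 0.4623 -0.0874  0.3387] ang 90.88 t 30.2 q [-0.34 -0.15  1.93 -0.    1.37 -1.92]
```

Sleeve two is seated. On to cycle 3.

Request:
{"method": "carry_out", "body": {"commands": [[0.18,[-0.01,0.03,-0.002],8.5],[0.18,[-0.025,0.07,-0.002],17],[0.18,[-0.045,0.11,-0.002],25.5],[0.18,[-0.06,0.15,-0.002],34],[0.18,[-0.08,0.195,-0.002],42.5],[0.18,[-0.095,0.235,-0.002],51],[0.18,[-0.1037,0.2593,-0.002],59.5],[0.18,[-0.1037,0.2593,-0.002],68],[0.18,[-0.1037,0.2593,-0.002],76],[0.18,[-0.1037,0.2593,-0.002],76],[0.18,[-0.1037,0.2593,-0.002],76],[0.18,[-0.1037,0.2593,-0.002],76]]}}

```text
time_s: 31.4
position: [0.5623, 0.1732, 0.3404]
tool_rot: [[-0.257, 0.967, -0.0], [0.967, 0.257, -0.0], [-0.0, -0.0, -1.0]]
ft_force: [0.0, -0.0, -0.4]
width: 0.0696
grip_force: 0.0
```

```bash
python3 go.py .562 .1735 .2545 14.9
```

```text
shift [ 0.0004 -0.0002  0.0859] spin -0.0 pos [0.5623 0.1732 0.3404] ang 14.87 t 31.4 q [ 0.18  0.11  1.66 -0.    1.37 -0.08]
```

Request:
{"method": "carry_out", "body": {"commands": [[0.18,[0,0,0.035],0],[0.18,[0,0,0.07],0],[0.18,[0,0,0.086],0],[0.18,[0,0,0.086],0],[0.4,[0,0,0.086],0],[0.55,[0,0,0.086],0],[0.62,[0,0,0.086],0],[0.68,[0,0,0.086],0],[0.72,[0,0,0.086],0],[0.72,[0,0,0.086],0],[0.72,[0,0,0.086],0]]}}

```text
time_s: 32.5
position: [0.5616, 0.1741, 0.2572]
tool_rot: [[-0.258, 0.966, -0.0], [0.966, 0.258, -0.001], [-0.001, -0.0, -1.0]]
ft_force: [-4.5, -1.2, 6.9]
width: 0.0285
grip_force: 58.6
```

Request:
{"method": "carry_out", "body": {"commands": [[0.72,[0,0,-0.01],0],[0.72,[0,0,-0.02],0],[0.72,[0,0,-0.03],0],[0.72,[0,0,-0.038],0],[0.72,[0,0,-0.044],0],[0.72,[0,0,-0.046],0],[0.72,[0,0,-0.048],0],[0.72,[0,0,-0.048],0],[0.72,[0,0,-0.048],0],[0.72,[0,0,-0.048],0],[0.72,[0,0,-0.048],0]]}}

```text
time_s: 33.6
position: [0.5615, 0.1741, 0.3023]
tool_rot: [[-0.257, 0.966, -0.001], [0.966, 0.257, -0.0], [-0.0, -0.001, -1.0]]
ft_force: [0.7, -1.3, -8.6]
width: 0.0282
grip_force: 60.9
```

Request:
{"method": "carry_out", "body": {"commands": [[0.72,[0,0,-0.002],0],[0.72,[0,0,-0.003],0],[0.72,[0,0,-0.003],0],[0.72,[0,0,-0.003],0],[0.72,[0,0,-0.003],0],[0.72,[0,0,-0.003],0]]}}

```text
time_s: 34.2
position: [0.5615, 0.1741, 0.3025]
tool_rot: [[-0.257, 0.966, -0.002], [0.966, 0.257, -0.0], [0.0, -0.002, -1.0]]
ft_force: [5.9, -0.6, -19.6]
width: 0.0284
grip_force: 60.7
```

Request:
{"method": "carry_out", "body": {"commands": [[0.72,[0,0,0],0],[0.72,[0,0,0],0],[0.72,[0,0,0],0],[0.72,[0,0,0.006],0],[0.72,[0,0,0.018],0],[0.72,[0,0,0.03],0],[0.72,[0,0,0.042],0],[0.72,[0,0,0.049],0],[0.72,[0,0,0.05],0],[0.4,[0,0,0.05],0],[0.2,[0,0,0.05],0],[0.2,[0,0,0.05],0]]}}

```text
time_s: 35.4
position: [0.5631, 0.1749, 0.2574]
tool_rot: [[-0.257, 0.966, 0.004], [0.966, 0.257, 0.002], [0.0, 0.004, -1.0]]
ft_force: [-0.3, 0.0, -0.3]
width: 0.0679
grip_force: 0.0
```

Request:
{"method": "carry_out", "body": {"commands": [[0.2,[0,0,-0.04],0],[0.2,[0,0,-0.08],0],[0.2,[0,0,-0.1],0],[0.2,[-0.02,0,-0.1],-8],[0.2,[-0.02,0,-0.1],-16],[0.2,[-0.02,0,-0.1],-24],[0.2,[-0.02,0,-0.1],-24]]}}

```text
time_s: 36.1
position: [0.5675, 0.155, 0.3566]
tool_rot: [[-0.628, 0.778, 0.002], [0.778, 0.628, 0.001], [-0.001, 0.002, -1.0]]
ft_force: [0.5, 0.2, -0.6]
width: 0.0681
grip_force: 0.0
```

```bash
python3 look.py; python3 go.py .585 .0858 .24 104.9
```

```text
sleeve mag -0.00023083378944863814 [-0.04384162  0.04337995] [0.02337055 0.08689815] z top 0.11562558110413754 world 0.5851 0.0857 3008
knob top 1172 [0.57355861 0.18701901 0.21617028]
sleeve mag -0.00293168742181495 [-0.04682648  0.0409631 ] [0.02408436 0.08684354] z top 0.11638958158504119 world 0.5823 0.0857 467
shift [-0.0651 -0.0297  0.1162] spin -66.1 pos [0.5672 0.1551 0.3562] ang 38.75 t 36.2 q [ 0.15  0.1   1.65  0.    1.39 -0.53]
```

Request:
{"method": "carry_out", "body": {"commands": [[0.1,[-0.03,-0.014,0],-8.5],[0.1,[-0.0651,-0.0297,0],-17],[0.1,[-0.0651,-0.0297,0],-25.5],[0.1,[-0.0651,-0.0297,0],-34],[0.1,[-0.0651,-0.0297,0],-42.5],[0.1,[-0.0651,-0.0297,0],-51],[0.1,[-0.0651,-0.0297,0.03],-59.5],[0.1,[-0.0651,-0.0297,0.06],-66.1],[0.1,[-0.0651,-0.0297,0.1],-66.1],[0.1,[-0.0651,-0.0297,0.1162],-66.1],[0.1,[-0.0651,-0.0297,0.1162],-66.1],[0.1,[-0.0651,-0.0297,0.1162],-66.1]]}}

```text
time_s: 37.4
position: [0.5854, 0.0857, 0.2406]
tool_rot: [[-0.966, -0.258, 0.001], [-0.258, 0.966, 0.0], [-0.001, -0.0, -1.0]]
ft_force: [-0.2, -0.0, 1.8]
width: 0.0768
grip_force: 0.0
```

```bash
python3 go.py .585 .0858 .1425 104.9
```

```text
shift [0.0006 0.0002 0.0981] spin 0.1 pos [0.5854 0.0857 0.2406] ang 104.98 t 37.4 q [ 0.03  0.21  1.75  0.    1.18 -1.81]
```

Request:
{"method": "carry_out", "body": {"commands": [[0.1,[0.0004,0,0.035],0],[0.1,[0.0004,0,0.07],0],[0.1,[0.0004,0,0.09],0],[0.1,[0.0004,0,0.0978],0],[0.1,[0.0004,0,0.0978],0],[0.2,[0.0004,0,0.0978],0],[0.28,[0.0004,0,0.0978],0],[0.32,[0.0004,0,0.0978],0],[0.345,[0.0004,0,0.0978],0],[0.35,[0.0004,0,0.0978],0],[0.35,[0.0004,0,0.0978],0],[0.35,[0.0004,0,0.0978],0]]}}

```text
time_s: 38.6
position: [0.5851, 0.0858, 0.143]
tool_rot: [[-0.966, -0.259, 0.002], [-0.259, 0.966, 0.001], [-0.002, 0.0, -1.0]]
ft_force: [-0.8, 1.6, 6.1]
width: 0.0557
grip_force: 9.1
```

Request:
{"method": "carry_out", "body": {"commands": [[0.353,[0,0,0],0],[0.356,[0,0,0],0],[0.356,[0,0,0],0],[0.356,[0,0,-0.01],0],[0.356,[0,0,-0.03],0],[0.356,[0,0,-0.05],0],[0.356,[0,0,-0.07],0],[0.356,[0,0,-0.09],0],[0.356,[0,0,-0.1],0],[0.356,[0,0,-0.1],0],[0.356,[0,0,-0.1],0]]}}

```text
time_s: 39.7
position: [0.5835, 0.0854, 0.2405]
tool_rot: [[-0.966, -0.259, -0.002], [-0.259, 0.966, -0.0], [0.002, 0.0, -1.0]]
ft_force: [0.3, -0.7, -3.9]
width: 0.0551
grip_force: 20.4
```

Request:
{"method": "carry_out", "body": {"commands": [[0.356,[0.015,-0.02,-0.01],2],[0.356,[0.045,-0.05,-0.03],5],[0.356,[0.08,-0.085,-0.05],9],[0.356,[0.11,-0.12,-0.08],12],[0.356,[0.13,-0.155,-0.09],14.1],[0.356,[0.14,-0.19,-0.09],14.1],[0.356,[0.145,-0.22,-0.09],14.1],[0.356,[0.145,-0.235,-0.09],14.1],[0.356,[0.145,-0.235,-0.09],14.1],[0.356,[0.145,-0.235,-0.09],14.1]]}}

```text
time_s: 40.7
position: [0.5048, -0.1783, 0.3302]
tool_rot: [[-1.0, -0.016, -0.003], [-0.016, 1.0, 0.002], [0.003, 0.002, -1.0]]
ft_force: [-0.3, -0.2, -4.0]
width: 0.055
grip_force: 20.5
```

```bash
python3 look2.py; python3 go.py .585 -.2147 .1335 90.9
```

```text
[[0.4665, -0.3163, 0.0247, 0.0563], [0.5865, -0.3141, 0.0267, 0.0547]]
cradle [ 0.5245 -0.2153] yaw 1.13 rms 0.0 n 1
[[0.4625, -0.1166], [0.4645, -0.2165], [0.4665, -0.3165], [0.5825, -0.1142], [0.5845, -0.2142], [0.5865, -0.3141]]
[[0.5825, -0.216, 0.0267, 0.053], [0.5836, -0.3148, 0.0273, 0.0556], [0.4635, -0.3176, 0.0256, 0.0541]]
cradle [ 0.5222 -0.2164] yaw 0.85 rms 0.0005 n 3
[[0.4607, -0.1173], [0.4622, -0.2173], [0.4637, -0.3173], [0.5807, -0.1156], [0.5822, -0.2155], [0.5837, -0.3155]]
shift [-0.0797 -0.0387  0.1971] spin 0.1 pos [ 0.5049 -0.1777  0.3307] ang 91.0 t 40.8 q [-0.47  0.    1.8   0.    1.34 -2.06]
```

Request:
{"method": "carry_out", "body": {"commands": [[0.356,[-0.035,-0.019,0.02],0],[0.356,[-0.0797,-0.0385,0.05],0],[0.356,[-0.0797,-0.0385,0.09],0],[0.356,[-0.0797,-0.0385,0.13],0],[0.356,[-0.0797,-0.0385,0.16],0],[0.356,[-0.0797,-0.0385,0.178],0],[0.356,[-0.0797,-0.0385,0.19],0],[0.356,[-0.0797,-0.0385,0.195],0],[0.356,[-0.0797,-0.0385,0.197],0],[0.356,[-0.0797,-0.0385,0.197],0],[0.356,[-0.0797,-0.0385,0.197],0]]}}

```text
time_s: 41.9
position: [0.5864, -0.2167, 0.1364]
tool_rot: [[-1.0, -0.016, 0.003], [-0.016, 1.0, -0.001], [-0.003, -0.001, -1.0]]
ft_force: [-0.9, 0.3, -2.9]
width: 0.0552
grip_force: 20.5
```

```bash
python3 go.py .585 -.2145 .1295 90.9
```

```text
shift [0.0014 0.0022 0.0069] spin 0.0 pos [ 0.5864 -0.2167  0.1364] ang 90.92 t 41.9 q [-0.47  0.4   1.72 -0.    1.02 -2.05]
```

Request:
{"method": "carry_out", "body": {"commands": [[0.356,[0.001,0.001,0.003],0],[0.356,[0.001,0.001,0.0055],0],[0.356,[0.001,0.001,0.0065],0],[0.356,[0.001,0.001,0.0065],0],[0.345,[0.001,0.001,0.0065],0],[0.335,[0.001,0.001,0.0065],0],[0.3,[0.001,0.001,0.0065],0],[0.22,[0.001,0.001,0.0065],0],[0.18,[0.001,0.001,0.0065],0],[0.18,[0.001,0.001,0.0065],0]]}}

```text
time_s: 42.9
position: [0.5844, -0.2156, 0.1281]
tool_rot: [[-1.0, -0.016, 0.0], [-0.016, 1.0, -0.0], [-0.0, -0.0, -1.0]]
ft_force: [-0.0, -0.3, -0.4]
width: 0.07
grip_force: 0.0
```

Request:
{"method": "carry_out", "body": {"commands": [[0.18,[0,0,-0.03],0],[0.18,[0,0,-0.07],0],[0.18,[0,0,-0.12],0],[0.18,[0,0,-0.17],0],[0.18,[0.03,0.02,-0.21],0],[0.18,[0.06,0.05,-0.21],0],[0.18,[0.09,0.09,-0.21],0],[0.18,[0.12,0.13,-0.21],0],[0.18,[0.12,0.13,-0.21],0],[0.18,[0.12,0.13,-0.21],0]]}}

```text
time_s: 43.9
position: [0.4619, -0.0867, 0.3384]
tool_rot: [[-1.0, -0.017, 0.001], [-0.017, 1.0, -0.001], [-0.001, -0.001, -1.0]]
ft_force: [-0.1, -0.0, 0.1]
width: 0.0702
grip_force: 0.0
```

```bash
python3 rolls.py wrist side;  python3 go.py .562 .1735 .34 14.9
```

```text
wrist roll [ 0.4641 -0.2146] [0.091 0.051] 0.3 ztop 0.1018 slope -0.0 3484
wrist roll [ 0.4622 -0.1162] [0.09  0.052] 0.8 ztop 0.1018 slope 0.001 3398
wrist roll [ 0.5657 -0.2132] [0.054 0.052] 2.5 ztop 0.1018 slope -0.008 871
wrist roll [ 0.583  -0.1144] [0.091 0.053] 0.1 ztop 0.102 slope 0.003 2632
side roll [ 0.5802 -0.1184] [0.051 0.092] 89.9 ztop 0.1023 slope 0.001 703
side roll [ 0.4597 -0.1208] [0.091 0.05 ] 0.5 ztop 0.1018 slope 0.0 787
side roll [ 0.5828 -0.2167] [0.054 0.092] 89.6 ztop 0.1036 slope 0.003 840
side roll [ 0.4618 -0.2206] [0.052 0.092] 87.3 ztop 0.1033 slope 0.005 963
shift [-0.1028  0.2599 -0.0013] spin 76.0 pos [ 0.4632 -0.088   0.3389] ang 90.9 t 44.0 q [-0.34 -0.15  1.92 -0.    1.36 -1.92]
```

Three are placed. On to cycle 4.

Request:
{"method": "carry_out", "body": {"commands": [[0.18,[-0.01,0.03,-0.002],8.5],[0.18,[-0.025,0.07,-0.002],17],[0.18,[-0.045,0.11,-0.002],25.5],[0.18,[-0.06,0.15,-0.002],34],[0.18,[-0.08,0.195,-0.002],42.5],[0.18,[-0.095,0.235,-0.002],51],[0.18,[-0.103,0.2597,-0.002],59.5],[0.18,[-0.103,0.2597,-0.002],68],[0.18,[-0.103,0.2597,-0.002],76],[0.18,[-0.103,0.2597,-0.002],76],[0.18,[-0.103,0.2597,-0.002],76],[0.18,[-0.103,0.2597,-0.002],76]]}}

```text
time_s: 45.2
position: [0.5624, 0.1735, 0.3399]
tool_rot: [[-0.257, 0.966, -0.0], [0.966, 0.257, -0.0], [-0.0, -0.0, -1.0]]
ft_force: [-0.2, 0.7, -0.5]
width: 0.0696
grip_force: 0.0
```

```bash
python3 go.py .562 .1735 .2545 14.9
```

```text
shift [ 0.0001 -0.0004  0.0854] spin -0.0 pos [0.5624 0.1735 0.3399] ang 14.9 t 45.2 q [ 0.18  0.11  1.66 -0.    1.36 -0.08]
```

Request:
{"method": "carry_out", "body": {"commands": [[0.18,[0,0,0.035],0],[0.18,[0,0,0.07],0],[0.18,[0,0,0.0855],0],[0.18,[0,0,0.0855],0],[0.4,[0,0,0.0855],0],[0.55,[0,0,0.0855],0],[0.62,[0,0,0.0855],0],[0.68,[0,0,0.0855],0],[0.72,[0,0,0.0855],0],[0.72,[0,0,0.0855],0],[0.72,[0,0,0.0855],0]]}}

```text
time_s: 46.3
position: [0.5615, 0.1741, 0.2572]
tool_rot: [[-0.258, 0.966, 0.001], [0.966, 0.258, -0.0], [-0.001, 0.001, -1.0]]
ft_force: [-2.5, -1.4, 4.7]
width: 0.0283
grip_force: 58.7
```

Request:
{"method": "carry_out", "body": {"commands": [[0.72,[0,0,-0.01],0],[0.72,[0,0,-0.02],0],[0.72,[0,0,-0.03],0],[0.72,[0,0,-0.038],0],[0.72,[0,0,-0.044],0],[0.72,[0,0,-0.048],0],[0.72,[0,0,-0.051],0],[0.72,[0,0,-0.051],0],[0.72,[0,0,-0.051],0],[0.72,[0,0,-0.051],0],[0.72,[0,0,-0.051],0],[0.72,[0,0,-0.051],0]]}}

```text
time_s: 47.5
position: [0.5614, 0.174, 0.3024]
tool_rot: [[-0.257, 0.966, -0.0], [0.966, 0.257, 0.0], [0.0, -0.0, -1.0]]
ft_force: [9.7, 1.5, -16.7]
width: 0.0281
grip_force: 62.3
```

Request:
{"method": "carry_out", "body": {"commands": [[0.72,[0,0,0],0],[0.72,[0,0,0],0],[0.72,[0,0,0],0],[0.72,[0,0,0.006],0],[0.72,[0,0,0.018],0],[0.72,[0,0,0.03],0],[0.72,[0,0,0.042],0],[0.72,[0,0,0.049],0],[0.72,[0,0,0.05],0],[0.4,[0,0,0.05],0],[0.2,[0,0,0.05],0],[0.2,[0,0,0.05],0]]}}

```text
time_s: 48.7
position: [0.561, 0.1742, 0.2559]
tool_rot: [[-0.257, 0.966, -0.0], [0.966, 0.257, 0.0], [0.0, -0.0, -1.0]]
ft_force: [0.5, 1.3, -0.8]
width: 0.0684
grip_force: 0.0
```

Request:
{"method": "carry_out", "body": {"commands": [[0.2,[0,0,-0.04],0],[0.2,[0,0,-0.08],0],[0.2,[0,0,-0.1],0],[0.2,[-0.02,0,-0.1],-8],[0.2,[-0.02,0,-0.1],-16],[0.2,[-0.02,0,-0.1],-24],[0.2,[-0.02,0,-0.1],-24]]}}

```text
time_s: 49.4
position: [0.5662, 0.1547, 0.3558]
tool_rot: [[-0.628, 0.778, -0.0], [0.778, 0.628, 0.0], [0.0, -0.0, -1.0]]
ft_force: [0.4, 0.1, 1.0]
width: 0.068
grip_force: 0.0
```

```bash
python3 look.py; python3 go.py .585 .0858 .24 104.9
```

```text
sleeve mag -0.00028581709104199757 [-0.04382629  0.04325466] [0.02337018 0.08691647] z top 0.11572133516842843 world 0.5851 0.0857 3015
knob top 1174 [0.57333535 0.18694928 0.21624174]
sleeve mag -0.00306895047548306 [-0.04687886  0.04074096] [0.02389263 0.08686295] z top 0.11646409200323751 world 0.5822 0.0855 472
shift [-0.0656 -0.0285  0.1156] spin -66.1 pos [0.5662 0.1548 0.3556] ang 38.75 t 49.5 q [ 0.15  0.1   1.65  0.    1.39 -0.53]
```

View pics/bayw.png

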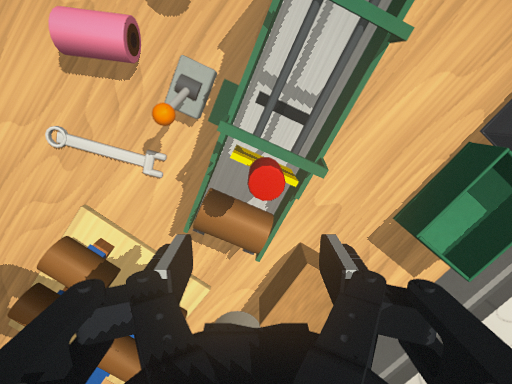

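The last sleeve is in the bay at (230,222) and the visible lane behind the gate is empty, around (300,80).

Request:
{"method": "carry_out", "body": {"commands": [[0.1,[-0.03,-0.014,0],-8.5],[0.1,[-0.0654,-0.0285,0],-17],[0.1,[-0.0654,-0.0285,0],-25.5],[0.1,[-0.0654,-0.0285,0],-34],[0.1,[-0.0654,-0.0285,0],-42.5],[0.1,[-0.0654,-0.0285,0],-51],[0.1,[-0.0654,-0.0285,0.03],-59.5],[0.1,[-0.0654,-0.0285,0.06],-66.1],[0.1,[-0.0654,-0.0285,0.1],-66.1],[0.1,[-0.0654,-0.0285,0.1156],-66.1],[0.1,[-0.0654,-0.0285,0.1156],-66.1],[0.1,[-0.0654,-0.0285,0.1156],-66.1]]}}

```text
time_s: 50.7
position: [0.5859, 0.0861, 0.2412]
tool_rot: [[-0.966, -0.258, 0.001], [-0.258, 0.966, 0.0], [-0.001, -0.0, -1.0]]
ft_force: [0.5, 0.5, 1.5]
width: 0.0763
grip_force: 0.0
```

```bash
python3 go.py .585 .0858 .1425 104.9
```

```text
shift [ 0.0011 -0.      0.0987] spin 0.1 pos [0.5859 0.0861 0.2412] ang 104.97 t 50.7 q [ 0.03  0.21  1.75  0.    1.19 -1.8 ]
```

Request:
{"method": "carry_out", "body": {"commands": [[0.1,[0.0008,0,0.035],0],[0.1,[0.0008,0,0.07],0],[0.1,[0.0008,0,0.09],0],[0.1,[0.0008,0,0.0983],0],[0.1,[0.0008,0,0.0983],0],[0.2,[0.0008,0,0.0983],0],[0.28,[0.0008,0,0.0983],0],[0.32,[0.0008,0,0.0983],0],[0.345,[0.0008,0,0.0983],0],[0.35,[0.0008,0,0.0983],0],[0.35,[0.0008,0,0.0983],0],[0.35,[0.0008,0,0.0983],0]]}}

```text
time_s: 51.9
position: [0.5853, 0.0859, 0.1431]
tool_rot: [[-0.966, -0.259, 0.002], [-0.259, 0.966, 0.0], [-0.002, -0.0, -1.0]]
ft_force: [-0.2, 1.8, 5.9]
width: 0.0557
grip_force: 9.1
```

Request:
{"method": "carry_out", "body": {"commands": [[0.353,[0,0,0],0],[0.356,[0,0,0],0],[0.356,[0,0,0],0],[0.356,[0,0,-0.01],0],[0.356,[0,0,-0.03],0],[0.356,[0,0,-0.05],0],[0.356,[0,0,-0.07],0],[0.356,[0,0,-0.09],0],[0.356,[0,0,-0.1],0],[0.356,[0,0,-0.1],0],[0.356,[0,0,-0.1],0]]}}

```text
time_s: 53.0
position: [0.5838, 0.0857, 0.2407]
tool_rot: [[-0.966, -0.259, -0.002], [-0.259, 0.966, -0.0], [0.002, 0.0, -1.0]]
ft_force: [0.4, -0.2, -3.1]
width: 0.055
grip_force: 20.4
```

Request:
{"method": "carry_out", "body": {"commands": [[0.356,[0.015,-0.02,-0.01],2],[0.356,[0.045,-0.05,-0.03],5],[0.356,[0.08,-0.085,-0.05],9],[0.356,[0.11,-0.12,-0.08],12],[0.356,[0.13,-0.155,-0.09],14.1],[0.356,[0.14,-0.19,-0.09],14.1],[0.356,[0.145,-0.22,-0.09],14.1],[0.356,[0.145,-0.235,-0.09],14.1],[0.356,[0.145,-0.235,-0.09],14.1],[0.356,[0.145,-0.235,-0.09],14.1]]}}

```text
time_s: 54.0
position: [0.505, -0.178, 0.3303]
tool_rot: [[-1.0, -0.016, -0.003], [-0.016, 1.0, 0.002], [0.003, 0.002, -1.0]]
ft_force: [0.7, -0.4, -3.2]
width: 0.0553
grip_force: 20.5
```

```bash
python3 look2.py; python3 go.py .4663 -.3160 .1335 90.9
```

```text
[[0.4662, -0.3161, 0.0254, 0.0552], [0.5863, -0.3143, 0.0263, 0.0548]]
cradle [ 0.5248 -0.2152] yaw 0.84 rms 0.0001 n 2
[[0.4634, -0.1161], [0.4648, -0.2161], [0.4663, -0.3161], [0.5833, -0.1143], [0.5848, -0.2143], [0.5863, -0.3143]]
[[0.5844, -0.3147, 0.0271, 0.0557], [0.4638, -0.3174, 0.0263, 0.0541]]
cradle [ 0.5219 -0.2161] yaw 1.27 rms 0.0003 n 2
[[0.4597, -0.1174], [0.4619, -0.2174], [0.4641, -0.3174], [0.5797, -0.1148], [0.5819, -0.2147], [0.5841, -0.3147]]
shift [ 0.0409 -0.1382  0.1972] spin 0.1 pos [ 0.5051 -0.1774  0.3309] ang 91.0 t 54.1 q [-0.47  0.    1.79  0.    1.34 -2.06]
```

Request:
{"method": "carry_out", "body": {"commands": [[0.356,[0.013,-0.045,0.01],0],[0.356,[0.027,-0.09,0.03],0],[0.356,[0.0405,-0.138,0.06],0],[0.356,[0.0405,-0.138,0.1],0],[0.356,[0.0405,-0.138,0.14],0],[0.356,[0.0405,-0.138,0.168],0],[0.356,[0.0405,-0.138,0.185],0],[0.356,[0.0405,-0.138,0.194],0],[0.356,[0.0405,-0.138,0.197],0],[0.356,[0.0405,-0.138,0.197],0],[0.356,[0.0405,-0.138,0.197],0]]}}

```text
time_s: 55.2
position: [0.4681, -0.3179, 0.1364]
tool_rot: [[-1.0, -0.017, 0.002], [-0.017, 1.0, -0.002], [-0.002, -0.002, -1.0]]
ft_force: [0.9, 0.1, -2.9]
width: 0.0554
grip_force: 20.5
```

```bash
python3 go.py .4663 -.316 .1295 90.9
```

```text
shift [0.0018 0.0019 0.0069] spin 0.0 pos [ 0.4681 -0.3179  0.1364] ang 90.95 t 55.2 q [-0.72  0.29  1.87  0.    0.98 -2.31]
```

Request:
{"method": "carry_out", "body": {"commands": [[0.356,[0.001,0.001,0.003],0],[0.356,[0.001,0.001,0.0055],0],[0.356,[0.001,0.001,0.0065],0],[0.356,[0.001,0.001,0.0065],0],[0.345,[0.001,0.001,0.0065],0],[0.335,[0.001,0.001,0.0065],0],[0.3,[0.001,0.001,0.0065],0],[0.22,[0.001,0.001,0.0065],0],[0.18,[0.001,0.001,0.0065],0],[0.18,[0.001,0.001,0.0065],0]]}}

```text
time_s: 56.2
position: [0.466, -0.3165, 0.1282]
tool_rot: [[-1.0, -0.016, 0.0], [-0.016, 1.0, -0.0], [-0.0, -0.0, -1.0]]
ft_force: [-0.3, 0.6, -0.5]
width: 0.0702
grip_force: 0.0
```

Request:
{"method": "carry_out", "body": {"commands": [[0.18,[0,0,-0.03],0],[0.18,[0,0,-0.07],0],[0.18,[0,0,-0.12],0],[0.18,[0,0,-0.17],0],[0.18,[0,0.03,-0.21],0],[0.18,[0,0.08,-0.21],0],[0.18,[0,0.12,-0.21],0],[0.18,[0,0.16,-0.21],0],[0.18,[0,0.16,-0.21],0],[0.18,[0,0.16,-0.21],0]]}}

```text
time_s: 57.2
position: [0.4635, -0.1559, 0.3385]
tool_rot: [[-1.0, -0.018, 0.0], [-0.018, 1.0, -0.001], [-0.0, -0.001, -1.0]]
ft_force: [0.1, -0.0, -0.2]
width: 0.0703
grip_force: 0.0
```

```bash
python3 rolls.py wrist side;  python3 go.py .442 .1 .24 14.9
python3 - <<'E'
from h import *
im,d,W=cloud('top'); im2,_,_=cloud('side')
for n in ['top','side']: print([ (r['extent'],round(r['confidence'],2)) for r in trace('roll0',n)])
a=cv2.resize(im[110:290,110:400],(580,360)); cv2.imwrite('pics/fin.png',np.vstack([a, cv2.resize(im2[110:384],(580,230))]))
E
```

```text
wrist roll [ 0.4656 -0.315 ] [0.091 0.054] 0.7 ztop 0.1017 slope 0.002 3584
wrist roll [ 0.4642 -0.2153] [0.052 0.091] 89.9 ztop 0.1018 slope 0.003 3469
wrist roll [ 0.4623 -0.117 ] [0.09  0.054] 0.5 ztop 0.1018 slope 0.001 3438
wrist roll [ 0.5845 -0.2144] [0.055 0.092] 89.6 ztop 0.1019 slope 0.002 2705
wrist roll [ 0.5827 -0.115 ] [0.092 0.054] 0.5 ztop 0.102 slope 0.005 2730
side roll [ 0.5803 -0.1187] [0.053 0.093] 88.0 ztop 0.1021 slope 0.002 695
side roll [ 0.4602 -0.1193] [0.092 0.05 ] 0.6 ztop 0.1018 slope -0.004 776
side roll [ 0.5827 -0.2171] [0.053 0.093] 89.1 ztop 0.1035 slope 0.002 842
side roll [ 0.4616 -0.2211] [0.052 0.093] 86.3 ztop 0.1034 slope 0.005 970
side roll [ 0.4631 -0.3181] [0.091 0.054] 0.9 ztop 0.1034 slope -0.003 1181
shift [0.0176 0.2576 0.0981] spin 76.0 pos [ 0.4636 -0.1572  0.3383] ang 90.89 t 57.3 q [-0.47 -0.11  1.89 -0.    1.36 -2.06]
[([161.0, 246.4, 189.2, 260.9], 0.73), ([296.7, 164.5, 314.6, 194.5], 0.66), ([329.1, 215.2, 346.5, 233.2], 0.63), ([292.4, 164.7, 371.8, 237.2], 0.6), ([210.3, 248.5, 234.3, 279.1], 0.58), ([296.7, 203.2, 310.9, 232.4], 0.51)]
[([314.6, 253.7, 361.5, 289.3], 0.97), ([288.9, 226.8, 332.1, 259.2], 0.91), ([148.6, 215.4, 184.7, 252.5], 0.91), ([249.3, 251.3, 293.2, 285.6], 0.89), ([142.7, 186.1, 172.6, 217.5], 0.89), ([272.1, 274.3, 324.9, 315.2], 0.84), ([298.4, 306.9, 350.9, 359.0], 0.68)]
```

View pics/fin.png

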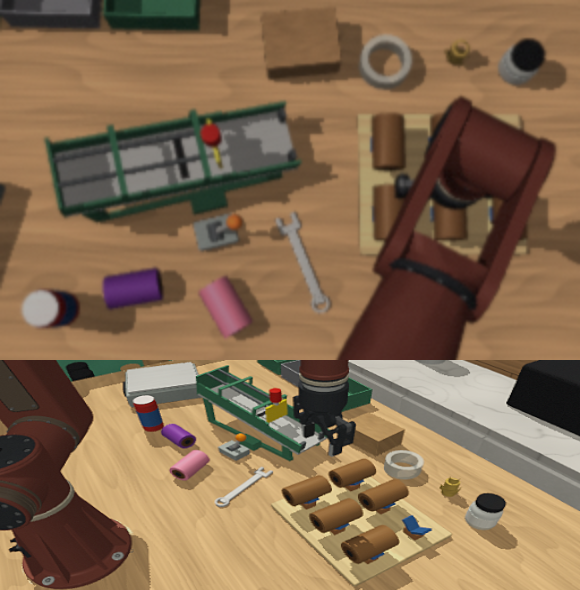

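All five sleeves lie in saddles (in the lower panel: 305,490; 352,472; 383,493; 335,515; 370,545), and one saddle at (415,525) is free. The magazine is empty, so the flag is next.

```bash
python3 go.py .4523 .1028 .24 14.9
```

```text
shift [0.0074 0.2604 0.0982] spin 75.9 pos [ 0.4635 -0.1575  0.3382] ang 90.82 t 57.5 q [-0.47 -0.11  1.89 -0.    1.36 -2.06]
```

Request:
{"method": "carry_out", "body": {"commands": [[0.5,[0,0.03,0],8.5],[0.9,[0,0.07,0],17],[1,[0.002,0.11,0],25.5],[1,[0.004,0.15,0],34],[1,[0.006,0.195,0.01],42.5],[1,[0.0074,0.235,0.03],51],[1,[0.0074,0.2604,0.06],59.5],[1,[0.0074,0.2604,0.0982],68],[1,[0.0074,0.2604,0.0982],75.9],[1,[0.0074,0.2604,0.0982],75.9],[1,[0.0074,0.2604,0.0982],75.9]]}}

```text
time_s: 58.6
position: [0.452, 0.1034, 0.2395]
tool_rot: [[-0.259, 0.966, -0.001], [0.966, 0.259, -0.0], [0.0, -0.001, -1.0]]
ft_force: [1.0, 0.3, -0.1]
width: -0.0005
grip_force: 0.0
```

```bash
python3 go.py .4523 .1028 .151 14.9
python3 - <<'E'
from mag import *
im,d,W=cloud('wrist'); mag(im,W)
E
```

```text
shift [-0.0007  0.0002  0.0885] spin 0.1 pos [0.452  0.1034 0.2395] ang 14.98 t 58.6 q [ 0.07 -0.07  2.04 -0.    1.17 -0.19]
green (array([0.5659, 0.1601]), array([0.112 , 0.2361]), 15.39)
knob 0 [nan nan nan] rect (array([0., 0.]), array([0., 0.]), 0.0)
ball 546 [0.4416 0.1413 0.1004] (array([0.4423, 0.1418]), array([0.0246, 0.0242]), 14.2) 0.10567980120658452
gate 2198 [0.5449 0.1705 0.1401] (array([0.5254, 0.1649]), array([0.1755, 0.0085]), 14.19) 0.16297096702809447
yaw 15.07536166134092 [np.float64(-0.0021062184537867074), np.float64(0.0021062043373636136)] x walls 0.5319120821363665 0.6441697331350323 0.5330051821328037 0.6392243958816077 y -0.11036410806028646 0.12569451376691246mag.py:7: RuntimeWarning: Mean of empty slice.
  print('green',rect(W[g])); p=p[p[:,2]>.20]; print('knob',len(p),p.mean(0).round(4),'rect',rect(p))
  ret = um.true_divide(
```

Request:
{"method": "carry_out", "body": {"commands": [[1,[-0.001,0,0.03],0],[1,[-0.001,0,0.06],0],[1,[-0.001,0,0.0885],0],[1,[-0.001,0,0.0885],0],[1,[0.012,0,0.0885],0],[1,[0.024,0,0.0885],0],[1,[0.036,0,0.0885],0],[1,[0.048,0,0.0885],0],[1,[0.058,0,0.0885],0],[1,[0.068,0,0.0885],0],[1,[0.076,0,0.0885],0],[1,[0.076,0,0.0885],0]]}}

```text
time_s: 59.85
position: [0.4315, 0.1783, 0.1513]
tool_rot: [[-0.26, 0.966, -0.001], [0.966, 0.26, 0.0], [0.001, -0.001, -1.0]]
ft_force: [0.4, -0.5, -0.3]
width: -0.0001
grip_force: 0.0
```

Request:
{"method": "carry_out", "body": {"commands": [[1,[0.005,0,0],0],[1,[0.01,0,0],0],[1,[0.013,0,0],0],[1,[0.013,0,0],0],[1,[0.013,0,0],0]]}}

```text
time_s: 60.35
position: [0.4289, 0.1899, 0.1517]
tool_rot: [[-0.259, 0.966, 0.0], [0.966, 0.259, 0.0], [0.0, 0.0, -1.0]]
ft_force: [1.0, 0.4, 0.3]
width: -0.0002
grip_force: 0.0
```

```bash
cat > flag.py <<'E'
from h import *
for n in ['wrist','top','side']:
    im,d,W=cloud(n); cv2.imwrite(f'pics/f_{n}.png',im)
    H,S,V=cv2.split(cv2.cvtColor(im,cv2.COLOR_BGR2HSV)); X,Y,Z=np.nan_to_num(W).transpose(2,0,1)
    o=(H>6)&(H<18)&(S>190)&(V>120)&(X>.35)&(X<.5)&(Y>.0)&(Y<.3)&(Z>.05);p=W[o]
    if len(p)>5:
        c=rect(p)[0]; a=np.radians(14.9); y=-np.sin(a)*c[0]+np.cos(a)*c[1]; print(n,len(p),c,"y'",y,'zmax',p[:,2].max(),'flag',.5+np.arcsin(np.clip((y-.059)/.08,-1,1)))
E
python3 flag.py; python3 go.py .44 .2 .2 14.9
```

```text
wrist 935 [0.4228 0.2144] y' 0.09847528646068744 zmax 0.10550006730954618 flag 1.0160416024947523
side 11 [0.4073 0.189 ] y' 0.07791489233982347 zmax 0.1315408900181395 flag 0.7386963646154638
shift [ 0.0071  0.0133 -0.0483] spin 0.1 pos [0.429  0.1897 0.1517] ang 15.0 t 60.5 q [0.27 0.08 2.09 0.   0.97 0.  ]
```

Request:
{"method": "carry_out", "body": {"commands": [[1,[0.002,0,0],0],[1,[0.004,0,0],0],[1,[0.004,0,0],0],[1,[0.004,0,0],0]]}}

```text
time_s: 60.9
position: [0.4283, 0.1921, 0.1516]
tool_rot: [[-0.261, 0.965, 0.001], [0.965, 0.261, -0.004], [-0.004, -0.0, -1.0]]
ft_force: [1.6, -7.4, 0.9]
width: -0.0001
grip_force: 3.6
```

```bash
python3 flag.py
```

```text
wrist 920 [0.4223 0.2158] y' 0.09995677936831462 zmax 0.10533655531092383 flag 1.037464640987874
side 10 [0.4079 0.1914] y' 0.08007991525430182 zmax 0.12840558624207798 flag 0.766647540219026
```

The hard stop is reached at about 7 N, so the flag is fully over. I'll back away and make a final check.

Request:
{"method": "carry_out", "body": {"commands": [[1,[-0.015,0,0],0],[1,[-0.03,0,0],0],[1,[-0.03,0,-0.04],0],[1,[-0.03,0,-0.09],0],[1,[-0.03,0,-0.14],0],[1,[-0.03,0,-0.18],0],[1,[-0.03,0,-0.18],0],[1,[-0.03,0,-0.18],0]]}}

```text
time_s: 61.85
position: [0.4361, 0.165, 0.3331]
tool_rot: [[-0.259, 0.966, 0.003], [0.966, 0.259, 0.001], [0.0, 0.003, -1.0]]
ft_force: [-1.0, 0.0, -0.5]
width: -0.0004
grip_force: 0.0
```

```bash
python3 flag.py; python3 rolls.py side top; python3 -c "
import cv2;cv2.imwrite('pics/z.png',cv2.resize(cv2.imread('pics/f_side.png'),(768,576)))"
```

```text
wrist 283 [0.423  0.2151] y' 0.09910032315758145 zmax 0.10577285162226702 flag 1.025047421962558
top 22 [0.4247 0.2144] y' 0.09798673415369351 zmax 0.1102864281451641 flag 1.0090342621051083
side 50 [0.4188 0.2093] y' 0.09457529962876744 zmax 0.1050164635887948 flag 0.9608295174909325
side roll [ 0.5799 -0.118 ] [0.051 0.092] 89.4 ztop 0.1022 slope -0.003 706
side roll [ 0.4597 -0.1206] [0.049 0.091] 88.9 ztop 0.1023 slope -0.002 781
side roll [ 0.5827 -0.2189] [0.054 0.093] 86.3 ztop 0.1036 slope 0.0 843
side roll [ 0.4621 -0.2198] [0.052 0.092] 88.4 ztop 0.1033 slope 0.009 969
side roll [ 0.4633 -0.3179] [0.09  0.054] 0.7 ztop 0.1033 slope -0.001 1179
top roll [ 0.5853 -0.1129] [0.054 0.092] 90.0 ztop 0.1042 slope 0.001 433
top roll [ 0.5868 -0.2119] [0.054 0.091] 89.8 ztop 0.1043 slope 0.001 433
top roll [ 0.4636 -0.1152] [0.088 0.054] 0.7 ztop 0.1055 slope -0.001 431
top roll [ 0.4658 -0.2148] [0.088 0.054] 0.6 ztop 0.1048 slope 0.011 435
top roll [ 0.4672 -0.3134] [0.089 0.055] 0.3 ztop 0.1037 slope -0.002 444
```

View pics/z.png

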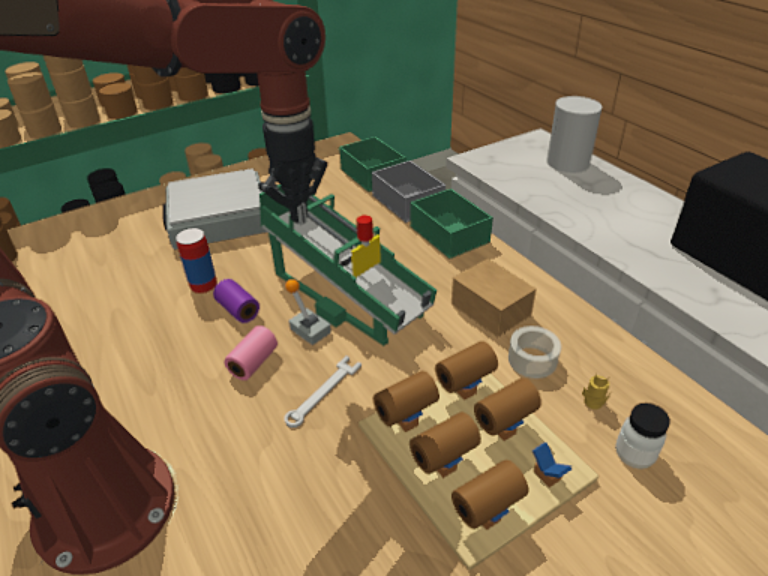

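The side view shows five sleeves in saddles, an empty magazine, the knob down at (364,228) and the flag ball over uphill at (291,286). Nothing else on the bench has moved. Handing in.

```bash
python3 -c "
from plant import *
print(close_job())"
```

```text
the job is handed in; nothing more can be done
None
```

All four sleeves from the magazine are level and centred in their own saddles (0, 1, 2 and 4), gripped at about 20 N; the refill flag was swung fully uphill last, and the job was handed in at about 62 s with no verdict returned.

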